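Clamp a bracket blank with the turnbuckle clamp

ROBOT

A 7-joint arm with a two-finger parallel gripper is mounted at the origin on the work surface. World frame = base frame: x ahead of the robot, y to its left, z up, the work surface at z = 0. Lengths are in mm, angles in rad, forces in N, time in s.
With the tool pointing down it reaches from about 400 to 875 mm from the base axis. Payload 19.3 kg.
Tool frame: the origin (TCP) lies midway between the tips of the shut fingers; the grasp point (between the pads) lies 19 mm behind it; z points along the fingers, x is the direction in which the jaws open and shut, and the axes are right-handed (so a half turn about z gives the same grasp; the last joint's range is limited). The gripper opens to 85 mm and grips with 20 to 120 N. Pads are 22 mm wide; open, the fingers measure 114 mm over their backs; the gripper's body (76 mm by 85 mm) begins 54 mm behind the grasp point. The pads swing forward as they close: fully open they stand 13 mm farther back than shut.
Start: joints at [1.101, 0.521, -0.036, 1.599, 0.021, 1.021, -0.113], TCP at [243.243, -575.714, 205.291] pointing down, gripper open.
Joint ranges: [-2.91, 2.91], [-0.3, 2.13], [-1.5, 1.42], [0.17, 2.43], [-1.26, 4.41], [0.16, 1.93], [-2.52, 2.52]. Speed limits (rad/s): [1.89, 1.89, 2.39, 2.39, 3.01, 3.01, 3.01].

INTERFACE

Orientations are given as a unit quaternion [w, x, y, z].
In Python, from station import robot gives the robot as it stands.
- The arm moves only by the tool carry_out, never from a script. Its argument "deltas" is a list of rows, each an object with "twist": the turn, a rotation vector about the tool's x, y, z in degrees, a list of three; "travel": the shift along the tool's x, y, z in cm, a list of three; "gripper": the closure, from 0 (fully open) to 1 (shut). In form: [{"twist": [ax, ay, az], "travel": [dx, dy, dz], "gripper": gripper}, ...]. A call has 1 to 5 rows; each row is the pose to reach, as a shift and turn from the pose measured when the call began, along the tool's axes at that moment; what a row does not reach only later rows make up. A row lasts 1/8 s, in which the tool goes at most 62.5 mm and 10.7 degrees, less where a joint would pass 70% of its speed; a pose out of reach is approached as far as the arm can. A call with a gripper value outside its range is refused whole. The fingers move at their own pace and stop on an object; the grip force is fixed at half the most. Time passes only in rows, so rows that repeat a pose let the fingers close. It gives the time, the measured TCP pose, the force and the opening at its end, in the units of the state.
- robot.get_obs(): the state, without advancing time (a new reading comes with each control period).
- robot.camera(name): name is "scene" or "top" or "wrist"; returns a dict with "frame" (420x560x3 uint8, red, green, blue), "depth" (420x560 float32, mm along the optical axis (not along the pixel's ray), 0 where there is no reading), "fx", "fy", "cx", "cy" (pixels), "R" (3x3) and "t" (3): a world point X has camera coordinates R X + t. Camera axes: x right, y down, z forward; pixel columns grow to the right and rows downward; lengths in mm; the calibration is good to about 2 mm. A picture is of the moment at which its call begins.
- robot.finish_job(): hands the job in, once; it reports no verdict.
The state is a dict: "time": time; "joints": joint angles; "qd": joint speeds; "joint_torque": joint torques, N m; "ee_pos": TCP position; "ee_rot": TCP orientation; "wrist_force": force on the tool from outside, world axes, zero at the start; "wrist_torque": the same for the moment, N m; "gripper_width": opening from 0.0 (shut) to 1.0 (fully open).
Only numpy, scipy, OpenCV 4.12 (cv2) and the standard library are available. Lean on these libraries where they do the work, as an engineer would, in place of code of your own. Each camera call takes 0.05 s, during which the arm holds its last target.

TASK

Stand the aluminium block that has a square lug on top on the bed of the turnbuckle clamp, lug up, centred between the two open jaws with its two long sides facing them, and let go. Then turn the turnbuckle body by its spokes, always pushing the upper spoke away from the jaws' mouth, until both jaws have drawn in together and you feel the turning go clearly stiff, so that the block is held firmly; do not force it (a spoke takes 30 newtons at most). Leave the other things on the bench where they are and take the gripper away.

Things in the scene. Friction and masses are not known exactly. Their poses are not given: they have to be found in the camera images.
- block: The workpiece: an aluminium base block 56 (x) x 40 (y) x 32 high with a square-edged lug on its top centre, 30 (x) x 22 (y), from 32 to 68 above the underside (grip it by the lug). Origin: centre of the underside, z up. The long sides, at y = +-20, are the ones the jaws must hold. 0.26 kg. It lies upright on the bench to one side of the clamp at the start.
- fixture: The clamp's dark steel bed, a plate 220 (x, from -115 to +105) x 250 (y) x 15 thick, fixed to the bench, turned somewhat about the vertical. Origin: on the bench under the bed; its x axis points from the jaws' mouth to the turnbuckle (away from the robot), y along the turnbuckle's axis, z up.
- seat (a point): The point on the bed's upper face (15 above the bench) midway between the two jaws, at x = -60, y = 0 of the fixture, with the fixture's axes. The block's origin belongs here, its x along the fixture's x (either way round); within 12 mm and about 10 degrees as put down, the jaws then centre and square it across y.
- jaw_left: The steel jaw on the +y side of the mouth, 70 long (x) and 30 high, sliding along y on the bed. Origin: middle of the foot of its gripping face, so this point's y in the fixture is half the gap. Half gap 27 when fully open, 24.6 to 27 at the start, 20 when it touches the block. A carriage and a lug 34 x 16, 100 high above the bench, join it to one threaded end of the turnbuckle.
- jaw_right: The same jaw mirrored, on the -y side; origin in the middle of the foot of its gripping face. Both jaws move in equally, 2 mm each per radian of the turnbuckle (12.6 mm per turn).
- turnbuckle: The turnbuckle, a steel hub and frame 84 long, 14 in radius, lying along the fixture's y and turning about its y axis. Origin on the axis at its middle, 85 above the bench, at x = +60, y = 0 of the fixture. Four round steel spokes (radius 5) stand out at y = 0 along its own +x, -x, +z, -z, round ends 65 from the axis. Turning positively about y (top towards the fixture's +x) draws both jaws in.
- axle (a point): The turnbuckle's axis at its middle, with the fixture's axes. 2.3 to 4 rad are needed: three to five strokes of up to a quarter turn. In each, shut fingers pointing down, tips 10 to 15 below the spoke's end, push the upper spoke from its -x side along an arc about the axis (from 45 degrees before upright to 45 past), then go over behind the next. A level push on a spoke leaning to -x rubs and jams.
- spoke_end (a point): The end of the spoke along the turnbuckle's +z, 65 from the axis. Friction (0.2 N m) holds the turnbuckle where it is left. Pushing a spoke 30 or more from the axis takes 3 to 7 N while it runs free; once the jaws meet the block the push climbs steadily over some 0.3 rad. At about 14 to 16 N it is tight; above 30 N the spoke is damaged.
- offcut: Bystander: plain aluminium bar 75 x 30 x 22 without a lug, on the other side of the clamp.
- collar: Bystander: steel ring 28 across and 7 high, lying on the bed between the mouth and the turnbuckle (about x = -5, y = 0 of the fixture).
- screwdriver: Bystander: screwdriver lying on the bench at the right side.
- hammer: Bystander: hammer lying across the bench beyond the clamp.
- file: Bystander: file with a wooden handle, about 270 long, lying on the bench at the left side.
- oil: Bystander: white oil bottle 52 across and 130 high, standing beyond the left side of the clamp.
- square: Bystander: steel try square lying flat near the robot on the left.
Not all that is in view belongs to the job. Leave any brown or turquoise look-alike of the block alone.

How it is judged (in metres and radians):
On the way, in this order (a step that is already met when the one before it is completed fails the run):
1. the block stands on the bed between the open jaws, upright, and is let go (x of block in the frame of seat between -0.012 and 0.012 m and y of block in the frame of seat between -0.012 and 0.012 m and z of block in the frame of seat between -0.004 and 0.005 m and angle between block's own z axis and vertical below 0.08 rad and angle between the x axis of block and the x axis of fixture, either way round below 0.2 rad and contact force between the fingers and block below 0.05 N), for 0.2 s.
2. both jaws press on the block (contact force between each of jaw_left, jaw_right and block above 20 N), for 0.2 s.
At the end, for the whole second after the job is handed in: The block stands upright on the bed, within 12 mm of the seat and square to the jaws within 0.06 rad, at rest and let go, and each jaw presses on it with more than 20 N (all of step 2 and x of block in the frame of seat between -0.012 and 0.012 m and y of block in the frame of seat between -0.012 and 0.012 m and z of block in the frame of seat between -0.004 and 0.005 m and angle between block's own z axis and vertical below 0.08 rad and angle between the x axis of block and the x axis of fixture, either way round below 0.06 rad and contact force between the fingers and block below 0.05 N and linear speed of block below 0.01 m/s); the robot touches nothing.
It fails at once if a spoke is forced: more than 30 N on the turnbuckle (contact force between any of the fingers, the arm and turnbuckle above 30 N).
It fails at once if another thing on the bench is moved by more than 30 mm (distance of any of offcut, collar, screwdriver, hammer, file, oil, square from where it was at the start of the episode above 0.03 m).
It also fails if it takes over 72 s, if anything falls off the work surface, if the arm or the gripper's body presses on something with over 40 N, if the wrist force passes 120 N, or if a joint passes its speed limit or range.

## Working session

There is one attempt and no reset: what is moved stays moved. The work goes in short steps, Python scripts to look and compute and a tool call to move; the robot and the scene stay as the last step left them, time stands still between calls to the robot, and variables do not carry over. Pictures are saved under pics/ and viewed, and the job is handed in when it is done.

Besides the shell and the picture viewer there is one more tool, called in YAML: its name, and indented under it one key for each argument. carry_out: Moves the arm, as the interface text tells. Its arguments: {"type":"object","properties":{"deltas":{"type":"array"}},"required":["deltas"]}

```bash
ls; mkdir -p pics
python3 - <<'E'
from station import robot
import cv2,pickle
o=robot.get_obs();print(o)
for n in ["scene","top","wrist"]:
    c=robot.camera(n);pickle.dump(c,open(f"{n}0.pkl","wb"))
    cv2.imwrite(f"pics/{n}0.png",c["frame"][:,:,::-1]);print(n,c["fx"],c["cx"],c["cy"],c["R"],c["t"])
E
```

```text
pics
{'time': 0.0, 'joints': array([ 1.10077648,  0.52202966, -0.03637061,  1.59998963,  0.02119002,
        1.02110948, -0.11279476]), 'qd': array([ 3.62066067e-05,  1.54597255e-04,  4.76490938e-04,  1.70751699e-03,
        2.31200939e-03,  7.81882947e-05, -4.99196975e-04]), 'joint_torque': array([ 7.18703286e-04, -9.27139950e+01,  1.98056437e+00, -3.69942927e+01,
        1.79323921e-02,  8.15765932e-03,  4.86713475e-05]), 'ee_pos': array([ 243.13070093, -575.37344229,  204.72209424]), 'ee_rot': array([-2.96097800e-04,  8.33449754e-01, -5.52594947e-01, -4.93967316e-04]), 'wrist_force': array([-0.33062656,  0.32670489, -0.08729749]), 'wrist_torque': array([-0.05237413,  0.02432861,  0.0143774 ]), 'gripper_width': 1.005056416056479}
scene 427.37817258944443 274.6142056434016 204.49460655829174 [[-0.22961563  0.97315298  0.01580955]
 [ 0.79760073  0.19745331 -0.56995198]
 [-0.55777212 -0.11826018 -0.82152589]] [ 116.32561819 -343.0762006  1688.77754165]
top 424.66214263590405 281.87554695038165 210.85148496931058 [[ 0.00693819 -0.99970575 -0.02324367]
 [-0.99377266 -0.00430822 -0.1113433 ]
 [ 0.1112104   0.02387145 -0.99351014]] [  24.22260808  529.69477485 1116.61781329]
wrist 367.61804826111137 284.8683918655452 213.72852150092575 [[ 3.88413530e-01 -9.21484946e-01 -6.51596222e-04]
 [-8.77618927e-01 -3.70139028e-01  3.04601575e-01]
 [-2.80926947e-01 -1.17739520e-01 -9.52479635e-01]] [-624.86214438  -38.26397253  379.59400964]
```

View pics/scene0.png

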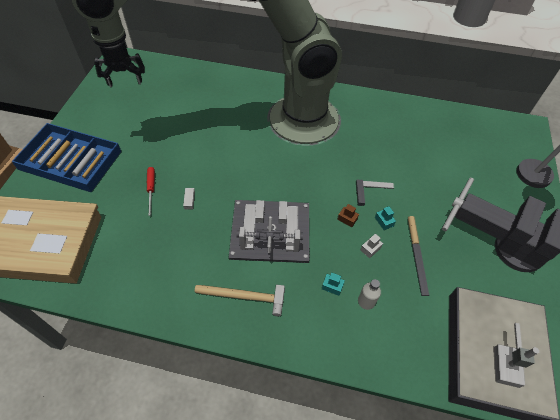

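View pics/top0.png

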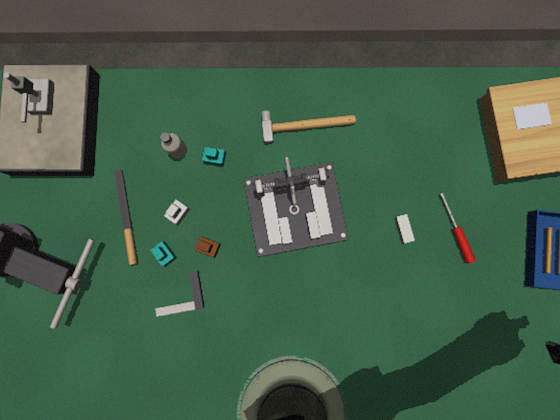

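View pics/wrist0.png

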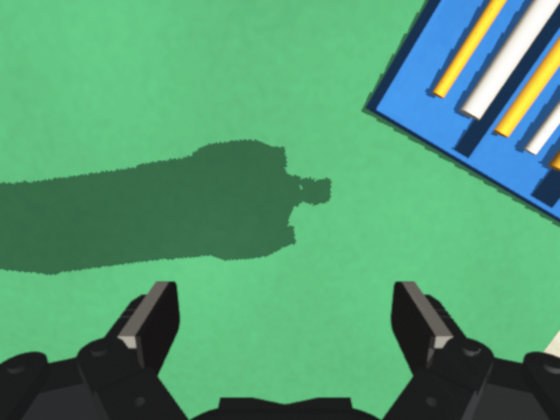

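Candidates in the top view are the pale block with a lug at (176,211), brown look-alike (207,246), turquoise look-alikes (162,254) and (213,156), and the plain offcut (405,229). I choose the pale one at (176,211) and will check it in a crop.

```bash
cat > h.py <<'E'
import numpy as np,cv2,pickle
from scipy.spatial.transform import Rotation as Ro
def pts(c,v0,v1,u0,u1):
    v,u=np.mgrid[v0:v1,u0:u1];d=c["depth"][v0:v1,u0:u1].astype(float)
    P=np.stack([(u-c["cx"])/c["fx"]*d,(v-c["cy"])/c["fy"]*d,d],-1)
    return (P-c["t"])@c["R"], d>0
def proj(c,X):
    q=np.asarray(X)@np.array(c["R"]).T+c["t"];return np.stack([c["fx"]*q[...,0]/q[...,2]+c["cx"],c["fy"]*q[...,1]/q[...,2]+c["cy"]],-1)
E
python3 - <<'E'
from h import *
c=pickle.load(open("top0.pkl","rb"));s=pickle.load(open("scene0.pkl","rb"))
a=cv2.resize(c["frame"][155:265,240:350],(500,500),interpolation=cv2.INTER_CUBIC)
b=cv2.resize(c["frame"][195:230,160:195],(300,300),interpolation=cv2.INTER_CUBIC)
b2=cv2.resize(s["frame"][228:262,355:389],(300,200),interpolation=cv2.INTER_CUBIC)
im=np.zeros((500,800,3),np.uint8);im[:,:500]=a;im[:300,500:]=b;im[300:,500:]=b2
cv2.imwrite("pics/crop1.png",im[:,:,::-1])
for n,c,box in[("top",c,(195,230,160,195)),("scene",s,(230,260,358,386))]:
    P,m=pts(c,*box);Q=P[m]
    print(n,"table",np.median(Q[Q[:,2]<10],0))
    for lo,hi in[(25,40),(55,80)]:
        k=Q[(Q[:,2]>lo)&(Q[:,2]<hi)];print(lo,len(k),k.mean(0),cv2.minAreaRect(k[:,:2].astype(np.float32)))
E
```

```text
top table [525.19346058 312.89086106   1.19344173]
25 193 [525.67637464 312.08030453  33.16476446] ((527.559814453125, 316.4014587402344), (40.674434661865234, 55.78571701049805), 55.4169807434082)
55 112 [527.03689265 315.44404816  67.98488193] ((527.66845703125, 316.5190124511719), (22.611841201782227, 30.28188705444336), 56.41206359863281)
scene table [507.52194627 316.57934336  -0.95224587]
25 123 [538.60306838 314.58753458  30.56546179] ((529.806640625, 315.3914794921875), (39.826637268066406, 58.84453582763672), 55.809181213378906)
55 76 [530.62972192 315.551614    66.00458696] ((529.6666259765625, 316.1426696777344), (22.179584503173828, 31.365455627441406), 55.63067626953125)
```

View pics/crop1.png

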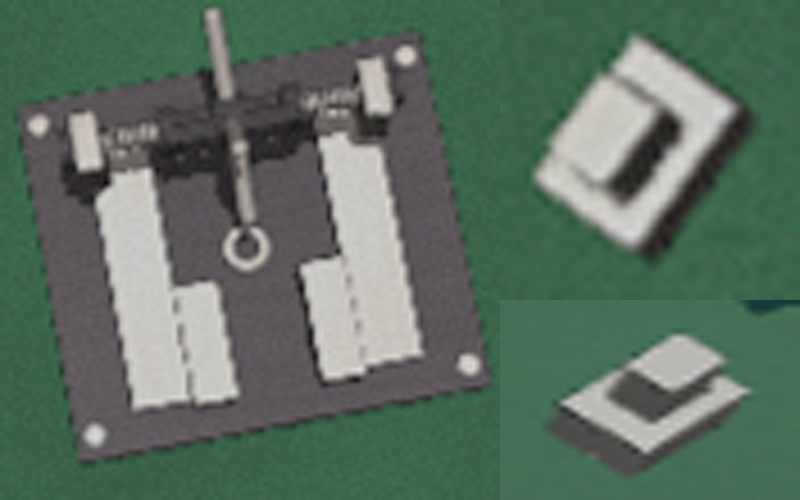

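```bash
cat >> h.py <<'E'
def bedfit(c,box):
    P,m=pts(c,*box);Q=P[m]
    k=Q[(Q[:,2]>10)&(Q[:,2]<20)]
    # drop outliers: connected via density
    r=cv2.minAreaRect(k[:,:2].astype(np.float32));return r,k,Q
E
python3 - <<'E'
from h import *
for n,box in[("top",(150,268,235,358)),("scene",(190,270,222,320))]:
    c=pickle.load(open(n+"0.pkl","rb"));r,k,Q=bedfit(c,box);print(n,r,np.median(k[:,2]))
    # robust: edges by percentiles along axes
    for a in [r[2]%90]:
      best=None
      for d in np.arange(-3,3.01,.25):
        th=np.radians(a-90+d) if a>45 else np.radians(a+d)
        x=np.array([np.cos(th),np.sin(th)]);y=np.array([-x[1],x[0]])
        X=k[:,:2]@x;Y=k[:,:2]@y
        e=[np.percentile(X,.3),np.percentile(X,99.7),np.percentile(Y,.3),np.percentile(Y,99.7)]
        A=(e[1]-e[0])*(e[3]-e[2])
        if best is None or A<best[0]: best=(A,np.degrees(th),e)
      print(best)
      th=np.radians(best[1]);e=best[2];x=np.array([np.cos(th),np.sin(th)]);y=np.array([-x[1],x[0]])
      C=x*((e[0]+e[1])/2+5)+y*(e[2]+e[3])/2
      print("dims",e[1]-e[0],e[3]-e[2],"fixture origin",C,"seat",C-60*x,"axle",C+60*x)
      # profile of |y|<5
      F=np.c_[(Q[:,:2]-C)@x,(Q[:,:2]-C)@y,Q[:,2]]
      g=F[(abs(F[:,1])<8)&(F[:,2]>25)];g=g[np.argsort(g[:,0])]
      print(np.round(g[::max(1,len(g)//40)],0).tolist())
      # jaws: z 40-50 
      g=F[(F[:,0]<-40)&(F[:,0]>-90)&(F[:,2]>38)]
      print("jaw z",np.percentile(g[:,2],[5,50,95]),"L inner",np.percentile(g[g[:,1]>0][:,1],[1,5,95]),"R",np.percentile(g[g[:,1]<0][:,1],[99,95,5]))
E
```

```text
top ((539.063232421875, -6.894012451171875), (220.3929443359375, 250.24966430664062), 11.275076866149902) 16.292913633781957
(np.float64(54458.304846828825), np.float64(11.025076866149902), [np.float64(418.21797063864136), np.float64(637.0532266863562), np.float64(-234.33401743687938), np.float64(14.521243961013202)])
dims 218.83525604771484 248.85526139789258 fixture origin [543.82339551  -6.01741666] seat [484.93078087 -17.49173324] axle [602.71601015   5.45689992]
[[-19.0, 7.0, 26.0], [3.0, 0.0, 64.0], [6.0, 2.0, 62.0], [9.0, 4.0, 65.0], [13.0, -4.0, 65.0], [15.0, -5.0, 67.0], [18.0, 3.0, 73.0], [22.0, 5.0, 69.0], [25.0, -4.0, 72.0], [28.0, -2.0, 74.0], [30.0, 0.0, 140.0], [32.0, 0.0, 145.0], [34.0, 2.0, 76.0], [35.0, 2.0, 142.0], [38.0, -1.0, 142.0], [38.0, -1.0, 76.0], [42.0, -4.0, 129.0], [46.0, 5.0, 116.0], [49.0, 7.0, 102.0], [50.0, 2.0, 116.0], [54.0, -4.0, 105.0], [56.0, 3.0, 101.0], [59.0, 3.0, 101.0], [61.0, -3.0, 99.0], [63.0, -6.0, 98.0], [65.0, 7.0, 100.0], [67.0, 4.0, 97.0], [69.0, -2.0, 96.0], [72.0, 0.0, 99.0], [75.0, -0.0, 97.0], [78.0, 4.0, 97.0], [81.0, -4.0, 103
[... 1273 characters left out ...]
, 0.0, 99.0], [60.0, -5.0, 95.0], [62.0, -2.0, 98.0], [63.0, 4.0, 96.0], [65.0, -5.0, 97.0], [67.0, 4.0, 96.0], [68.0, 7.0, 97.0], [70.0, 7.0, 95.0], [70.0, -8.0, 77.0], [71.0, 1.0, 97.0], [72.0, 7.0, 93.0], [73.0, -5.0, 88.0], [75.0, 1.0, 97.0], [81.0, 5.0, 48.0], [83.0, 5.0, 34.0], [84.0, 5.0, 101.0], [85.0, 5.0, 43.0], [87.0, 2.0, 46.0], [88.0, -1.0, 35.0], [89.0, 2.0, 44.0], [91.0, 2.0, 108.0], [92.0, 5.0, 104.0], [98.0, 2.0, 108.0], [100.0, 6.0, 107.0], [105.0, 3.0, 114.0], [109.0, 0.0, 115.0], [112.0, 3.0, 116.0], [114.0, 6.0, 113.0], [118.0, 1.0, 114.0]]
jaw z [40.95890678 44.67855475 48.91351285] L inner [25.99255421 26.59597273 49.69323607] R [-24.43290733 -25.24546573 -48.23885693]
```

```bash
cat >> h.py <<'E'
from station import robot
def Rdown(yawdeg):
    a=np.radians(yawdeg);x=np.array([np.cos(a),np.sin(a),0]);z=np.array([0,0,-1.]);return Ro.from_matrix(np.stack([x,np.cross(z,x),z],1))
FO=np.array([544.4,-6.8,0]);FY=11.0
def fw(x,y,z):
    return FO+Ro.from_euler('z',FY,degrees=True).apply([x,y,z])
def rel(targets):
    o=robot.get_obs();q=o["ee_rot"];R=Ro.from_quat([q[1],q[2],q[3],q[0]])
    m=R.as_matrix();print("t",round(o["time"],2),"pos",o["ee_pos"].round(1),"yaw",np.degrees(np.arctan2(m[1,0],m[0,0])).round(2),"z",m[:,2].round(3),"F",o["wrist_force"].round(1),"w",round(o["gripper_width"],3),"j",o["joints"].round(2))
    for p,yaw in targets:
        tw=(R.inv()*Rdown(yaw)).as_rotvec(degrees=True);tr=R.inv().apply(np.array(p)-o["ee_pos"])/10
        print("twist",tw.round(1).tolist(),"travel",tr.round(2).tolist())
E
python3 - <<'E'
from h import *
rel([((528.6,316,190),55.6)])
E
```

```text
t 0.15 pos [ 243.1 -575.5  204.9] yaw -67.1 z [-0.     0.001 -1.   ] F [-0.5 -0.6 -0.5] w 1.0 j [ 1.1   0.52 -0.04  1.6   0.02  1.02 -0.11]
twist [-0.0, 0.0, -122.7] travel [-71.01, -60.99, 1.54]
```

carry_out:
  deltas:
    - {"twist": [0, 0, -122.7], "travel": [-71.0, -61.0, 1.0], "gripper": 0}
    - {"twist": [0, 0, -122.7], "travel": [-71.0, -61.0, 1.0], "gripper": 0}
    - {"twist": [0, 0, -122.7], "travel": [-71.0, -61.0, 1.0], "gripper": 0}
    - {"twist": [0, 0, -122.7], "travel": [-71.0, -61.0, 1.0], "gripper": 0}
    - {"twist": [0, 0, -122.7], "travel": [-71.0, -61.0, 1.0], "gripper": 0}

```text
time: 0.78
ee_pos: [338.8, -276.2, 202.1]
ee_rot: [-0.0, 0.994, -0.113, 0.0]
wrist_force: [1.4, -0.5, -0.4]
gripper_width: 0.999
```

Run:
```python
from h import *
rel([((528.6,316,190),55.6)])
```

```text
t 0.78 pos [ 338.8 -276.2  202.1] yaw -13.03 z [ 0.  0. -1.] F [ 1.4 -0.5 -0.4] w 0.999 j [ 0.85  0.24 -0.36  2.06  0.11  0.86  0.2 ]
twist [0.0, -0.0, -68.6] travel [5.14, -61.98, 1.21]
```

carry_out:
  deltas:
    - {"twist": [0, 0, -68.6], "travel": [5.1, -62.0, 1.2], "gripper": 0}
    - {"twist": [0, 0, -68.6], "travel": [5.1, -62.0, 1.2], "gripper": 0}
    - {"twist": [0, 0, -68.6], "travel": [5.1, -62.0, 1.2], "gripper": 0}
    - {"twist": [0, 0, -68.6], "travel": [5.1, -62.0, 1.2], "gripper": 0}
    - {"twist": [0, 0, -68.6], "travel": [5.1, -62.0, 1.2], "gripper": 0}

```text
time: 1.4
ee_pos: [433.9, 21.4, 196.2]
ee_rot: [0.0, 0.938, 0.347, 0.0]
wrist_force: [1.6, -0.8, 0.7]
gripper_width: 0.997
```

Run:
```python
from h import *
rel([((528.6,316,190),55.6)])
```

```text
t 1.4 pos [433.9  21.4 196.2] yaw 40.66 z [ 0.001 -0.    -1.   ] F [ 1.6 -0.8  0.7] w 0.997 j [ 0.41  0.29 -0.71  2.06  0.25  0.87  0.27]
twist [0.0, -0.0, -14.9] travel [26.38, -16.18, 0.62]
```

carry_out:
  deltas:
    - {"twist": [0, 0, -14.9], "travel": [26.4, -16.2, 0.6], "gripper": 0}
    - {"twist": [0, 0, -14.9], "travel": [26.4, -16.2, 0.6], "gripper": 0}
    - {"twist": [0, 0, -14.9], "travel": [26.4, -16.2, 0.6], "gripper": 0}
    - {"twist": [0, 0, -14.9], "travel": [26.4, -16.2, 0.6], "gripper": 0}
    - {"twist": [0, 0, -14.9], "travel": [26.4, -16.2, 0.6], "gripper": 0}

```text
time: 2.02
ee_pos: [529.0, 318.0, 189.9]
ee_rot: [0.0, 0.885, 0.466, 0.0]
wrist_force: [0.8, -0.1, 0.1]
gripper_width: 1.002
```

Run:
```python
from h import *
rel([((528.6,316,190),55.6)])
c=robot.camera("wrist");pickle.dump(c,open("w1.pkl","wb"));cv2.imwrite("pics/w1.png",c["frame"][:,:,::-1])
for p in [(528.6,316,68),(528.6,316,0)]: print(proj(c,p))
```

```text
t 2.02 pos [529.  318.  189.9] yaw 55.54 z [ 0.001 -0.001 -1.   ] F [ 0.8 -0.1  0.1] w 1.002 j [-0.16  0.61 -0.72  1.61  0.44  1.09 -0.04]
twist [0.0, 0.0, -0.1] travel [-0.19, 0.08, -0.01]
[282.21884328 196.49134026]
[282.68305446 178.54009092]
```

View pics/w1.png

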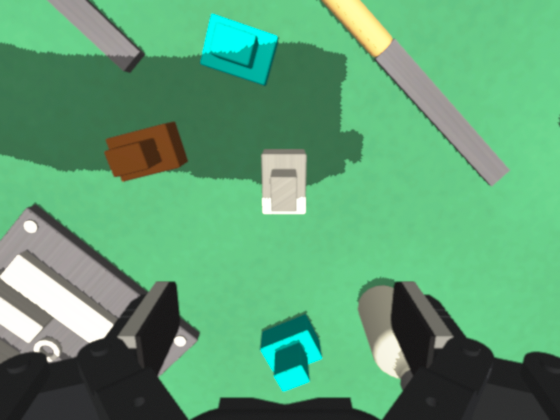

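The aluminium block is at about (284,183), squared with the tool. The turquoise and brown look-alikes are at (240,48), (290,352) and (146,151), clear of the descent. Next I refine the position from depth.

Run:
```python
from h import *
c=pickle.load(open("w1.pkl","rb"))
P,m=pts(c,140,225,255,315);Q=P[m]
for lo,hi in[(24,40),(55,80)]:
    k=Q[(Q[:,2]>lo)&(Q[:,2]<hi)];print(lo,len(k),k.mean(0),cv2.minAreaRect(k[:,:2].astype(np.float32)))
rel([((528.6,316,110),55.6),((528.6,316,39),55.6)])
```

```text
24 1555 [522.1196842  321.15388062  31.30855239] ((527.6444091796875, 317.3596496582031), (39.9876823425293, 56.575565338134766), 55.63224411010742)
55 1019 [526.44179046 318.27531952  66.95189392] ((527.3394775390625, 317.6014404296875), (21.655052185058594, 29.94476318359375), 55.55679702758789)
t 2.08 pos [528.5 326.1 189.7] yaw 55.85 z [-0.     0.004 -1.   ] F [-8.6  2.2 -3.3] w 0.996 j [-0.17  0.62 -0.73  1.6   0.45  1.09 -0.04]
twist [-0.1, -0.2, 0.3] travel [-0.86, 0.6, 7.96]
twist [-0.1, -0.2, 0.3] travel [-0.88, 0.62, 15.06]
```

carry_out:
  deltas:
    - {"twist": [0, 0, 0.3], "travel": [-0.85, 0.6, 0], "gripper": 0}
    - {"twist": [0, 0, 0.3], "travel": [-0.85, 0.6, 0], "gripper": 0}
    - {"twist": [0, 0, 0.3], "travel": [-0.85, 0.6, 3], "gripper": 0.3}
    - {"twist": [0, 0, 0.3], "travel": [-0.85, 0.6, 3], "gripper": 0.3}

```text
time: 2.58
ee_pos: [528.3, 313.8, 158.5]
ee_rot: [-0.001, 0.885, 0.465, -0.0]
wrist_force: [0.4, -0.3, 0.9]
gripper_width: 0.699
```

Run:
```python
from h import *
rel([((528,316.6,110),55.6),((528,316.6,39),55.6)])
```

```text
t 2.58 pos [528.3 313.8 158.5] yaw 55.47 z [-0.002  0.002 -1.   ] F [ 0.4 -0.3  0.9] w 0.699 j [-0.16  0.64 -0.71  1.65  0.47  1.03 -0.05]
twist [-0.2, -0.0, -0.1] travel [0.21, -0.17, 4.85]
twist [-0.2, -0.0, -0.1] travel [0.21, -0.15, 11.95]
```

carry_out:
  deltas:
    - {"twist": [-0.2, 0, -0.1], "travel": [0.2, -0.2, 4], "gripper": 0.3}
    - {"twist": [-0.2, 0, -0.1], "travel": [0.2, -0.2, 7.5], "gripper": 0.3}
    - {"twist": [-0.2, 0, -0.1], "travel": [0.2, -0.2, 9.5], "gripper": 0.3}
    - {"twist": [-0.2, 0, -0.1], "travel": [0.2, -0.2, 9.5], "gripper": 0.3}

```text
time: 3.08
ee_pos: [527.5, 316.4, 63.4]
ee_rot: [0.0, 0.885, 0.466, -0.0]
wrist_force: [0.3, -0.2, 1.1]
gripper_width: 0.696
```

Run:
```python
from h import *
rel([((528,316.6,39),55.6)])
```

```text
t 3.08 pos [527.5 316.4  63.4] yaw 55.54 z [-0. -0. -1.] F [ 0.3 -0.2  1.1] w 0.696 j [-0.21  0.76 -0.64  1.71  0.57  0.87 -0.13]
twist [0.0, 0.0, -0.1] travel [0.05, 0.03, 2.44]
```

carry_out:
  deltas:
    - {"twist": [0, 0, 0], "travel": [0.05, 0, 2.4], "gripper": 0.3}
    - {"twist": [0, 0, 0], "travel": [0.05, 0, 2.4], "gripper": 0.3}
    - {"twist": [0, 0, 0], "travel": [0.05, 0, 2.4], "gripper": 1}
    - {"twist": [0, 0, 0], "travel": [0.05, 0, 2.4], "gripper": 1}
    - {"twist": [0, 0, 0], "travel": [0.05, 0, 2.4], "gripper": 1}

```text
time: 3.7
ee_pos: [528.2, 317.1, 40.4]
ee_rot: [0.0, 0.885, 0.466, 0.001]
wrist_force: [-0.9, -0.5, 7.5]
gripper_width: 0.214
```

carry_out:
  deltas:
    - {"twist": [0, 0, 0], "travel": [0, 0, 0], "gripper": 1}
    - {"twist": [0, 0, 0], "travel": [0, 0, 0], "gripper": 1}

```text
time: 3.95
ee_pos: [528.4, 317.1, 40.6]
ee_rot: [0.0, 0.885, 0.466, 0.001]
wrist_force: [1.0, -0.3, -0.4]
gripper_width: 0.212
```

Run:
```python
from h import *
rel([((528,316.6,200),55.6)])
```

```text
t 3.95 pos [528.4 317.1  40.6] yaw 55.54 z [ 0.001  0.    -1.   ] F [ 1.  -0.3 -0.4] w 0.212 j [-0.23  0.79 -0.62  1.72  0.6   0.83 -0.15]
twist [0.1, -0.1, -0.1] travel [-0.05, 0.02, -15.94]
```

carry_out:
  deltas:
    - {"twist": [0, 0, 0], "travel": [0, 0, -3], "gripper": 1}
    - {"twist": [0, 0, 0], "travel": [0, 0, -9], "gripper": 1}
    - {"twist": [0, 0, 0], "travel": [0, 0, -16], "gripper": 1}
    - {"twist": [0, 0, 0], "travel": [0, 0, -18], "gripper": 1}
    - {"twist": [0, 0, 0], "travel": [0, 0, -18], "gripper": 1}

```text
time: 4.58
ee_pos: [528.8, 317.4, 222.4]
ee_rot: [0.0, 0.885, 0.466, 0.002]
wrist_force: [-0.7, 0.7, -3.5]
gripper_width: 0.213
```

Run:
```python
from h import *
print(fw(-60,0,0))
p=fw(-60,0,200)
rel([(p,101)])
```

```text
[485.50236899 -18.24853972   0.        ]
t 4.58 pos [528.8 317.4 222.4] yaw 55.52 z [ 0.004  0.002 -1.   ] F [-0.7  0.7 -3.5] w 0.213 j [-0.15  0.58 -0.74  1.58  0.42  1.14 -0.02]
twist [0.2, -0.1, -45.5] travel [-30.13, 15.43, 2.17]
```

carry_out:
  deltas:
    - {"twist": [0.2, -0.1, -9], "travel": [-5, 2.5, 0.5], "gripper": 1}
    - {"twist": [0.2, -0.1, -18], "travel": [-10, 5.1, 0.7], "gripper": 1}
    - {"twist": [0.2, -0.1, -27], "travel": [-15, 7.7, 1], "gripper": 1}
    - {"twist": [0.2, -0.1, -36], "travel": [-20, 10.3, 1.4], "gripper": 1}
    - {"twist": [0.2, -0.1, -45.5], "travel": [-25, 12.8, 1.8], "gripper": 1}

```text
time: 5.2
ee_pos: [491.7, 36.9, 202.4]
ee_rot: [-0.001, 0.634, 0.773, -0.0]
wrist_force: [1.2, -1.2, -3.0]
gripper_width: 0.214
```

Run:
```python
from h import *
p=fw(-60,0,200)
rel([(p,101)])
```

```text
t 5.2 pos [491.7  36.9 202.4] yaw 101.32 z [-0.001  0.001 -1.   ] F [ 1.2 -1.2 -3. ] w 0.214 j [ 0.54  0.46 -0.97  1.91  0.45  1.01  1.14]
twist [-0.1, -0.1, 0.3] travel [-5.29, -1.69, 0.23]
```

carry_out:
  deltas:
    - {"twist": [0, 0, -0.3], "travel": [-3, -1, 0.2], "gripper": 1}
    - {"twist": [0, 0, -0.3], "travel": [-5.3, -1.7, 0.2], "gripper": 1}
    - {"twist": [0, 0, -0.3], "travel": [-5.3, -1.7, 0.2], "gripper": 1}
    - {"twist": [0, 0, -0.3], "travel": [-5.3, -1.7, 0.2], "gripper": 1}
    - {"twist": [0, 0, -0.3], "travel": [-5.3, -1.7, 0.2], "gripper": 1}

```text
time: 5.82
ee_pos: [485.3, -17.5, 200.1]
ee_rot: [-0.001, 0.631, 0.776, -0.0]
wrist_force: [-0.5, 0.3, -3.1]
gripper_width: 0.213
```

Run:
```python
from h import *
c=robot.camera("wrist");pickle.dump(c,open("w2.pkl","wb"));cv2.imwrite("pics/w2.png",c["frame"][:,:,::-1])
p=fw(-60,0,200)
rel([(p,101)])
for q in [(-60,0,15),(-60,25.5,45),(-60,-25.5,45),(-95,25.5,45),(-25,25.5,45),(0,0,15)]: print(q,proj(c,fw(*q)).round(0))
```

```text
t 5.88 pos [485.3 -17.6 200.1] yaw 101.7 z [-0.001  0.001 -1.   ] F [-0.4 -0.9 -2.9] w 0.209 j [ 0.66  0.45 -0.97  1.93  0.44  0.99  1.26]
twist [-0.1, -0.1, 0.7] travel [-0.07, 0.0, 0.01]
(-60, 0, 15) [284. 179.]
(-60, 25.5, 45) [312. 187.]
(-60, -25.5, 45) [256. 186.]
(-95, 25.5, 45) [314. 148.]
(-25, 25.5, 45) [311. 223.]
(0, 0, 15) [284. 236.]
```

View pics/w2.png

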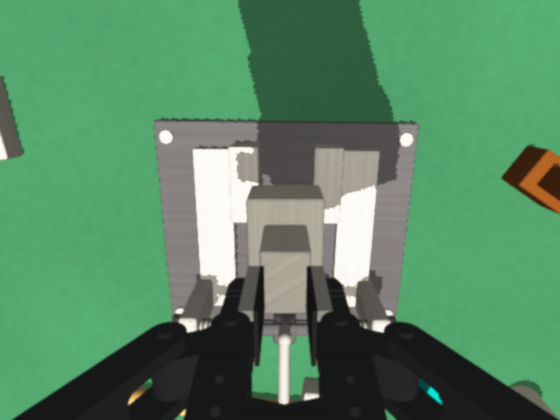

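The block is held squarely at (285,250), and the jaw pads' near ends are at (245,150) and (328,150), with their inner edges about 258 and 314. I'll measure the mouth from the depth image.

Run:
```python
from h import *
c=pickle.load(open("w2.pkl","rb"))
P,m=pts(c,110,235,120,450)
F=Ro.from_euler('z',-FY,degrees=True).apply((P-FO).reshape(-1,3)).reshape(P.shape)
for r in range(42,75,5):
    f=F[r];z=f[:,2]
    j=(z>38)&(z<52);L=f[j&(f[:,1]>0)&(f[:,1]<45)];Rr=f[j&(f[:,1]<0)&(f[:,1]>-45)]
    b=f[(z>9)&(z<60)]
    if len(L) and len(Rr): print(110+r,"x",L[:,0].mean().round(1),"Lin",L[:,1].min().round(1),"Rin",Rr[:,1].max().round(1),"jawz",np.median(L[:,2]).round(1),"bed y",b[:,1].min().round(1),b[:,1].max().round(1))
k=F[(F[...,2]>10)&(F[...,2]<60)&(abs(F[...,0]+60)<80)];print("bed xmin",np.percentile(k[:,0],[.1,1]))
kk=F[(F[...,2]>38)&(F[...,2]<52)&(abs(F[...,1])<60)&(F[...,0]<-50)];print("jaw xmin",np.percentile(kk[:,0],[.1,1,2]))
# held block
k=P[(P[...,2]>185)&(P[...,2]<203)&(abs(F[...,1])<40)&(abs(F[...,0]+60)<60)]
if len(k): print("held",k.shape,k.mean(0),cv2.minAreaRect(k[:,:2].astype(np.float32)))
```

```text
152 x -91.2 Lin 25.9 Rin -24.1 jawz 44.9 bed y -123.5 124.6
157 x -86.8 Lin 25.6 Rin -24.2 jawz 44.6 bed y -123.2 124.8
162 x -82.5 Lin 25.6 Rin -24.3 jawz 45.0 bed y -123.0 123.9
167 x -78.0 Lin 25.5 Rin -24.2 jawz 45.0 bed y -122.7 125.0
172 x -73.5 Lin 25.7 Rin -23.9 jawz 45.1 bed y -123.5 124.8
177 x -68.9 Lin 25.8 Rin -24.4 jawz 44.8 bed y -124.2 124.0
182 x -64.4 Lin 25.8 Rin -24.0 jawz 45.1 bed y -123.3 125.0
bed xmin [-115.29772653 -114.6330692 ]
jaw xmin [-95.44357662 -95.29273479 -94.96467236]
held (2890, 3) [465.21352901 -22.15311827 191.39733472] ((466.7397766113281, -21.820138931274414), (20.1396484375, 40.13692092895508), 11.492786407470703)
```

carry_out:
  deltas:
    - {"twist": [0, 0, 0.6], "travel": [0.06, 0.05, 2], "gripper": 1}
    - {"twist": [0, 0, 0.6], "travel": [0.06, 0.05, 5], "gripper": 1}
    - {"twist": [0, 0, 0.6], "travel": [0.06, 0.05, 8], "gripper": 1}
    - {"twist": [0, 0, 0.6], "travel": [0.06, 0.05, 9.5], "gripper": 1}
    - {"twist": [0, 0, 0.6], "travel": [0.06, 0.05, 9.5], "gripper": 1}

```text
time: 6.5
ee_pos: [485.4, -16.4, 104.8]
ee_rot: [-0.001, 0.635, 0.772, -0.0]
wrist_force: [0.2, 0.1, -2.7]
gripper_width: 0.215
```

Run:
```python
from h import *
rel([(fw(-59.5,1.3,57),101)])
```

```text
t 6.5 pos [485.4 -16.4 104.8] yaw 101.15 z [-0.003  0.001 -1.   ] F [ 0.2  0.1 -2.7] w 0.215 j [ 0.55  0.58 -0.86  2.02  0.6   0.82  1.11]
twist [-0.1, -0.1, 0.1] travel [-0.07, 0.04, 4.78]
```

carry_out:
  deltas:
    - {"twist": [-0.1, 0, 0.1], "travel": [-0.06, 0.04, 1.5], "gripper": 1}
    - {"twist": [-0.1, 0, 0.1], "travel": [-0.06, 0.04, 3], "gripper": 1}
    - {"twist": [-0.1, 0, 0.1], "travel": [-0.06, 0.04, 4.2], "gripper": 1}
    - {"twist": [-0.1, 0, 0.1], "travel": [-0.06, 0.04, 4.7], "gripper": 1}
    - {"twist": [-0.1, 0, 0.1], "travel": [-0.06, 0.04, 4.7], "gripper": 1}

```text
time: 7.12
ee_pos: [485.7, -16.6, 57.6]
ee_rot: [-0.001, 0.636, 0.772, 0.0]
wrist_force: [0.0, -0.7, -2.0]
gripper_width: 0.212
```

Run:
```python
from h import *
rel([(fw(-59.5,1.3,55.5),101)])
```

```text
t 7.12 pos [485.7 -16.6  57.6] yaw 101.06 z [-0.001  0.002 -1.   ] F [ 0.  -0.7 -2. ] w 0.212 j [ 0.5   0.65 -0.79  2.05  0.7   0.73  1.03]
twist [-0.0, -0.1, 0.1] travel [-0.03, 0.0, 0.21]
```

carry_out:
  deltas:
    - {"twist": [0, 0, 0], "travel": [0, 0, 0.1], "gripper": 1}
    - {"twist": [0, 0, 0], "travel": [0, 0, 0.2], "gripper": 1}
    - {"twist": [0, 0, 0], "travel": [0, 0, 0.2], "gripper": 1}

```text
time: 7.5
ee_pos: [485.7, -16.7, 55.7]
ee_rot: [-0.001, 0.636, 0.772, 0.0]
wrist_force: [-0.2, -0.2, -3.4]
gripper_width: 0.211
```

Run:
```python
from h import *
rel([(fw(-59.5,1.3,55.5),101)])
```

```text
t 7.5 pos [485.7 -16.7  55.7] yaw 101.06 z [-0.001  0.002 -1.   ] F [-0.2 -0.2 -3.4] w 0.211 j [ 0.5   0.66 -0.78  2.05  0.7   0.73  1.03]
twist [-0.0, -0.1, 0.1] travel [-0.02, 0.0, 0.02]
```

carry_out:
  deltas:
    - {"twist": [0, 0, 0], "travel": [0, 0, 0.05], "gripper": 1}
    - {"twist": [0, 0, 0], "travel": [0, 0, 0.1], "gripper": 1}
    - {"twist": [0, 0, 0], "travel": [0, 0, 0.1], "gripper": 1}

```text
time: 7.88
ee_pos: [485.9, -16.5, 55.3]
ee_rot: [-0.001, 0.636, 0.772, 0.0]
wrist_force: [-5.0, -0.1, 14.4]
gripper_width: 0.211
```

The wrist force shows contact with the bed, so I release.

carry_out:
  deltas:
    - {"twist": [0, 0, 0], "travel": [0, 0, 0], "gripper": 0.4}
    - {"twist": [0, 0, 0], "travel": [0, 0, 0], "gripper": 0.4}
    - {"twist": [0, 0, 0], "travel": [0, 0, 0], "gripper": 0.4}
    - {"twist": [0, 0, 0], "travel": [0, 0, 0], "gripper": 0.4}
    - {"twist": [0, 0, 0], "travel": [0, 0, 0], "gripper": 0.4}

```text
time: 8.5
ee_pos: [485.8, -16.5, 55.2]
ee_rot: [-0.001, 0.636, 0.772, 0.0]
wrist_force: [0.4, -0.5, 0.2]
gripper_width: 0.601
```

carry_out:
  deltas:
    - {"twist": [0, 0, 0], "travel": [0, 0, -4], "gripper": 0.4}
    - {"twist": [0, 0, 0], "travel": [0, 0, -8], "gripper": 0.4}
    - {"twist": [0, 0, 0], "travel": [0, 0, -12], "gripper": 0.4}
    - {"twist": [0, 0, 0], "travel": [0, 0, -16], "gripper": 0.4}
    - {"twist": [0, 0, 0], "travel": [0, 0, -16], "gripper": 0.4}

```text
time: 9.12
ee_pos: [487.1, -16.7, 217.6]
ee_rot: [0.001, 0.636, 0.772, 0.001]
wrist_force: [-0.1, 0.2, -0.3]
gripper_width: 0.599
```

Run:
```python
from h import *
c=robot.camera("wrist");t=robot.camera("top");pickle.dump(c,open("w3.pkl","wb"));pickle.dump(t,open("top3.pkl","wb"))
im=np.zeros((420,800,3),np.uint8);im[:,:420]=c["frame"][:,70:490];im[:380,420:]=cv2.resize(t["frame"][155:265,240:350],(380,380),interpolation=cv2.INTER_CUBIC)
cv2.imwrite("pics/w3.png",im[:,:,::-1])
P,m=pts(c,100,330,120,450)
F=Ro.from_euler('z',-FY,degrees=True).apply((P-FO).reshape(-1,3)).reshape(P.shape)
k=F[(F[...,2]>72)&(F[...,2]<95)&(abs(F[...,1])<20)&(abs(F[...,0]+60)<25)];print("lug",k.mean(0),cv2.minAreaRect(k[:,:2].astype(np.float32)))
rel([(fw(0,0,200),101)])
```

```text
lug [-61.38026151   1.2213984   81.97473722] ((-60.28887176513672, 1.383819580078125), (21.388498306274414, 30.114145278930664), 89.76168823242188)
t 9.22 pos [485.8 -17.1 215.1] yaw 101.04 z [-0.     0.001 -1.   ] F [ 0.7  0.6 -0.2] w 0.604 j [ 0.67  0.43 -0.98  1.91  0.42  1.02  1.27]
twist [-0.0, -0.1, 0.0] travel [-0.12, 5.95, 1.51]
```

View pics/w3.png

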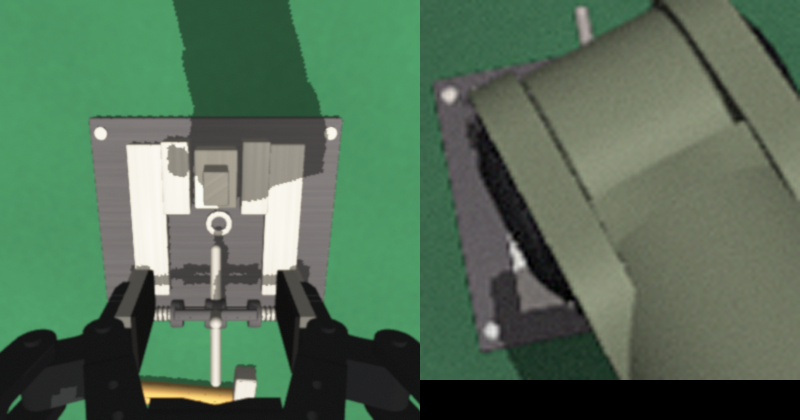

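```bash
sed -i 's/FO=np.array(\[544.4,-6.8,0\])/FO=np.array([544.3,-6.1,0])/' h.py
cat >> h.py <<'E'
def fix(P): return Ro.from_euler('z',-FY,degrees=True).apply((np.asarray(P)-FO).reshape(-1,3))
def spokes(c,pr=True):
    P,m=pts(c,0,420,0,560);F=fix(P[m])
    F=F[(abs(F[:,1])<5)&(F[:,2]>30)&(F[:,2]<170)]
    r=np.c_[F[:,0]-60,F[:,2]-85];d=np.hypot(*r.T);s=(d>25)&(d<72)
    a=np.degrees(np.arctan2(r[s,0],r[s,1]));h,e=np.histogram(a,np.arange(-180,181,5))
    print("spoke angle histogram(deg from up toward +x):",[(int(e[i]),int(h[i])) for i in range(len(h)) if h[i]>5])
    b=abs(a)<60
    if b.any(): print("upper median",np.median(a[b]),"reach",np.percentile(d[s][b],98))
E
python3 - <<'E'
from h import *
for n in ["w3","top0","scene0","w2"]:
    print(n);spokes(pickle.load(open(n+".pkl","rb")))
E
```

```text
w3
spoke angle histogram(deg from up toward +x): [(-120, 32), (-115, 301), (-110, 89), (-40, 9), (-35, 66), (-30, 90), (-25, 19), (50, 56), (55, 304), (60, 111)]
upper median 56.14486168116362 reach 64.68514713589987
top0
spoke angle histogram(deg from up toward +x): [(-115, 19), (-110, 23), (-30, 6), (-25, 15), (-20, 6), (50, 14), (55, 33), (60, 8)]
upper median 53.66476295859168 reach 66.12187512334532
scene0
spoke angle histogram(deg from up toward +x): [(-30, 10), (-25, 20), (55, 14), (60, 12), (145, 10)]
upper median -20.64520802699524 reach 63.85545287882346
w2
spoke angle histogram(deg from up toward +x): [(-40, 19), (-35, 83), (-30, 109), (-25, 19), (50, 54), (55, 358), (60, 84)]
upper median 55.9866505125151 reach 64.89402935391408
```

Run:
```python
from h import *
rel([(fw(0,0,190),101),(fw(0,0,131),101)])
```

```text
t 9.22 pos [485.8 -17.1 215.1] yaw 101.04 z [-0.     0.001 -1.   ] F [ 0.7  0.6 -0.2] w 0.604 j [ 0.67  0.43 -0.98  1.91  0.42  1.02  1.27]
twist [-0.0, -0.1, 0.0] travel [-0.05, 5.95, 2.51]
twist [-0.0, -0.1, 0.0] travel [-0.05, 5.95, 8.41]
```

carry_out:
  deltas:
    - {"twist": [0, 0, 0], "travel": [0, 2, 0], "gripper": 1}
    - {"twist": [0, 0, 0], "travel": [0, 4.5, 1], "gripper": 1}
    - {"twist": [0, 0, 0], "travel": [-0.05, 5.7, 2.5], "gripper": 1}
    - {"twist": [0, 0, 0], "travel": [-0.05, 5.7, 2.5], "gripper": 1}
    - {"twist": [0, 0, 0], "travel": [-0.05, 5.7, 2.5], "gripper": 1}

```text
time: 9.85
ee_pos: [541.1, -6.6, 189.9]
ee_rot: [-0.001, 0.636, 0.772, 0.0]
wrist_force: [0.1, -0.0, 0.2]
gripper_width: 0.001
```

carry_out:
  deltas:
    - {"twist": [0, 0, 0], "travel": [0, 0, 2], "gripper": 1}
    - {"twist": [0, 0, 0], "travel": [0, 0, 4.5], "gripper": 1}
    - {"twist": [0, 0, 0], "travel": [0, 0, 5.9], "gripper": 1}
    - {"twist": [0, 0, 0], "travel": [0, 0, 5.9], "gripper": 1}
    - {"twist": [0, 0, 0], "travel": [0, 0, 5.9], "gripper": 1}

```text
time: 10.48
ee_pos: [541.3, -6.4, 131.5]
ee_rot: [-0.001, 0.636, 0.772, 0.0]
wrist_force: [0.2, -0.5, 0.4]
gripper_width: -0.002
```

```bash
cat >> h.py <<'E'
def st():
    o=robot.get_obs();f=fix(o["ee_pos"])[0];F=Ro.from_euler('z',-FY,degrees=True).apply(o["wrist_force"])
    print("fix pos rel axle",(f-[60,0,85]).round(1),"Ffix",F.round(1))
E
python3 - <<'E'
from h import *
rel([(fw(17,0,131),101)]);st()
c=robot.camera("wrist");cv2.imwrite("pics/w4.png",c["frame"][:,:,::-1]);spokes(c)
c=robot.camera("scene");cv2.imwrite("pics/s4.png",cv2.resize(c["frame"][180:280,210:330],(720,600),interpolation=cv2.INTER_CUBIC)[:,:,::-1])
E
```

```text
t 10.47 pos [541.3  -6.4 131.5] yaw 101.07 z [-0.     0.001 -1.   ] F [ 0.2 -0.5  0.4] w -0.002 j [ 0.52  0.62 -0.87  1.86  0.58  0.94  1.14]
twist [-0.0, -0.1, 0.1] travel [-0.03, 2.0, 0.05]
fix pos rel axle [-63.    0.3  46.5] Ffix [ 0.1 -0.5  0.4]
spoke angle histogram(deg from up toward +x): [(-120, 38), (-115, 526), (-110, 68), (50, 27), (55, 379), (60, 47)]
upper median 57.67585203197551 reach 53.5017705552399
```

View pics/w4.png

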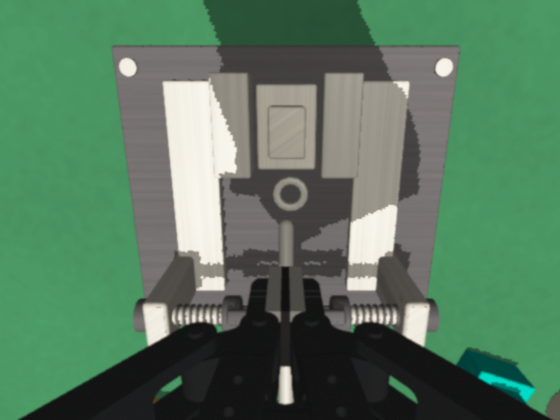

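View pics/s4.png

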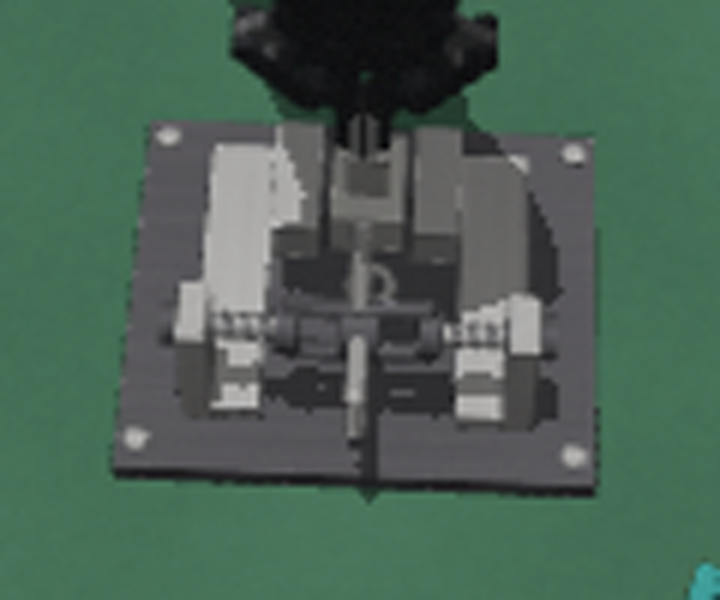

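```bash
cat >> h.py <<'E'
def tip(ph,r0=52,hw=11):
    a=np.radians(ph)
    if ph<=0: return 60*np.sin(a)-5-hw, 65*np.cos(a)-13
    return r0*np.sin(a)-5*np.cos(a)-hw, r0*np.cos(a)+5*np.sin(a)
def plan(phs,z0=None):
    o=robot.get_obs();p=fix(o["ee_pos"])[0]-[60,0,85]
    rel([]);st()
    for ph in phs:
        x,z=tip(ph);r=Ro.from_quat(np.r_[o["ee_rot"][1:],o["ee_rot"][0]])
        w=fw(x+60,0,z+85);print(ph,(r.inv().apply(w-o["ee_pos"])/10).round(2).tolist())
E
python3 - <<'E'
from h import *
plan([-34,-30,-26,-22,-18,-12,-6,0])
E
```

```text
t 10.57 pos [541.4  -6.5 131.6] yaw 101.06 z [-0.     0.001 -1.   ] F [-0.1  0.4 -0.6] w -0.001 j [ 0.52  0.62 -0.87  1.86  0.58  0.94  1.14]
fix pos rel axle [-62.9   0.1  46.6] Ffix [ 0.   0.4 -0.6]
-34 [-0.02, 1.34, 0.57]
-30 [-0.02, 1.69, 0.33]
-26 [-0.02, 2.06, 0.12]
-22 [-0.02, 2.45, -0.06]
-18 [-0.02, 2.84, -0.22]
-12 [-0.02, 3.45, -0.4]
-6 [-0.02, 4.07, -0.5]
0 [-0.02, 4.69, -0.54]
```

carry_out:
  deltas:
    - {"twist": [0, 0, 0], "travel": [0, 1.0, 0.1], "gripper": 1}
    - {"twist": [0, 0, 0], "travel": [0, 1.7, 0.15], "gripper": 1}
    - {"twist": [0, 0, 0], "travel": [0, 2.05, 0.1], "gripper": 1}
    - {"twist": [0, 0, 0], "travel": [0, 2.3, 0], "gripper": 1}
    - {"twist": [0, 0, 0], "travel": [0, 2.5, -0.1], "gripper": 1}

```text
time: 11.2
ee_pos: [566.0, -1.7, 132.7]
ee_rot: [-0.0, 0.636, 0.772, 0.0]
wrist_force: [-0.1, 0.5, 0.8]
gripper_width: -0.001
```

Run:
```python
from h import *
plan([-22,-18,-12,-6,0,6,12])
```

```text
t 11.2 pos [566.   -1.7 132.7] yaw 101.06 z [-0.     0.001 -1.   ] F [-0.1  0.5  0.8] w -0.001 j [ 0.49  0.65 -0.86  1.8   0.59  0.97  1.15]
fix pos rel axle [-37.8   0.2  47.7] Ffix [-0.   0.5  0.8]
-22 [-0.02, -0.06, 0.04]
-18 [-0.02, 0.33, -0.11]
-12 [-0.02, 0.94, -0.29]
-6 [-0.02, 1.56, -0.39]
0 [-0.02, 2.18, -0.43]
6 [-0.02, 2.73, -0.45]
12 [-0.02, 3.28, -0.42]
```

carry_out:
  deltas:
    - {"twist": [0, 0, 0], "travel": [0, 0.3, -0.1], "gripper": 1}
    - {"twist": [0, 0, 0], "travel": [0, 0.6, -0.2], "gripper": 1}
    - {"twist": [0, 0, 0], "travel": [0, 0.8, -0.25], "gripper": 1}
    - {"twist": [0, 0, 0], "travel": [0, 1.0, -0.3], "gripper": 1}

```text
time: 11.7
ee_pos: [575.9, 0.3, 135.7]
ee_rot: [-0.0, 0.636, 0.772, 0.0]
wrist_force: [-0.2, -0.4, 0.3]
gripper_width: 0.001
```

Run:
```python
from h import *
plan([-18,-12,-6,0,6,12,18])
c=robot.camera("wrist");spokes(c)
```

```text
t 11.7 pos [5.759e+02 3.000e-01 1.357e+02] yaw 101.07 z [-0.     0.001 -1.   ] F [-0.2 -0.4  0.3] w 0.001 j [ 0.48  0.66 -0.86  1.77  0.59  0.99  1.15]
fix pos rel axle [-27.8   0.2  50.7] Ffix [-0.2 -0.3  0.3]
-18 [-0.02, -0.68, 0.19]
-12 [-0.02, -0.07, 0.01]
-6 [-0.02, 0.55, -0.1]
0 [-0.02, 1.18, -0.13]
6 [-0.02, 1.72, -0.16]
12 [-0.02, 2.27, -0.12]
18 [-0.02, 2.81, -0.03]
spoke angle histogram(deg from up toward +x): [(-120, 48), (-115, 607), (-110, 169), (-35, 39), (-30, 198), (60, 12)]
upper median -27.904106603155302 reach 65.51521878064548
```

Run:
```python
from h import *
c=robot.camera("wrist");cv2.imwrite("pics/w5.png",cv2.resize(c["frame"][200:420,180:390],(760,600),interpolation=cv2.INTER_CUBIC)[:,:,::-1]);spokes(c)
c=robot.camera("scene");cv2.imwrite("pics/s5.png",cv2.resize(c["frame"][180:280,210:330],(720,600),interpolation=cv2.INTER_CUBIC)[:,:,::-1]);spokes(c)
st()
```

```text
spoke angle histogram(deg from up toward +x): [(-120, 64), (-115, 598), (-110, 177), (-105, 6), (-35, 40), (-30, 207), (60, 10)]
upper median -27.96956710653569 reach 65.468708330333
spoke angle histogram(deg from up toward +x): [(-30, 10), (-25, 19), (-20, 9), (55, 18), (60, 11), (150, 10)]
upper median -20.361546498979035 reach 65.04839042742377
fix pos rel axle [-27.8   0.2  50.7] Ffix [-0.  -0.5  0. ]
```

View pics/w5.png

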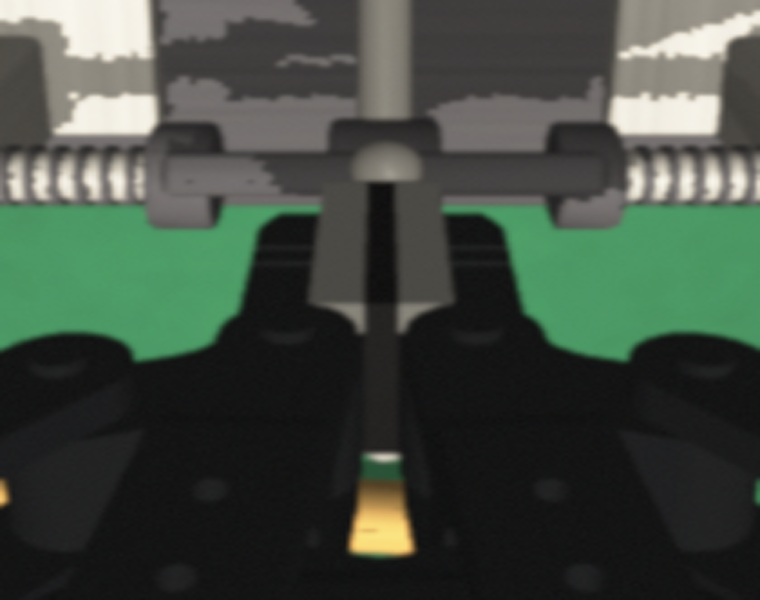

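View pics/s5.png

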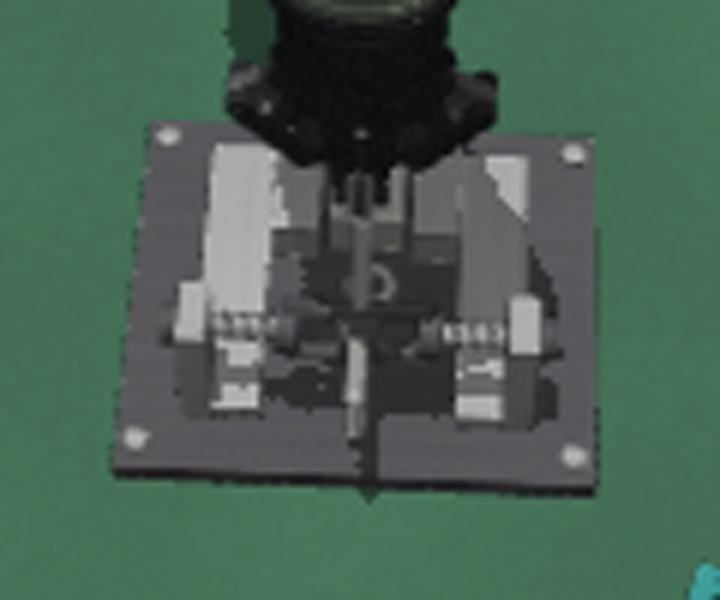

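Run:
```python
from h import *
c=robot.camera("wrist");st()
def sh(n,x,y,z):
    w=fw(x+60,y,z+85);u,v=proj(c,w);q=c["R"]@w+c["t"];print(n,(u.round(1),v.round(1)),"cam depth",q[2].round(1),"crop",((u-180)*760/210).round(),((v-200)*600/220).round(),"meas",c["depth"][int(round(v)),int(round(u))])
sh("TCP",-27.8,.2,50.7);sh("finger front",-38.8,.2,50.7);sh("finger back",-16.8,.2,50.7)
for ph in(-27,-20,-15,-10):
    a=np.radians(ph);sh(f"end{ph}",65*np.sin(a),0,65*np.cos(a))
print("cam pos fix",fix(-c["R"].T@c["t"])[0]-[60,0,85])
P,m=pts(c,225,330,270,300)
F=fix(P)-[60,0,85];F=F.reshape(P.shape)
for v in range(225,330,4): print(v,[F[v-225,u-270].round(0).tolist() for u in(276,286,296)])
```

```text
fix pos rel axle [-27.9   0.2  50.6] Ffix [-0.3  0.7 -0.9]
TCP (np.float64(285.4), np.float64(258.8)) cam depth 183.7 crop 382.0 160.0 meas 177.48965
finger front (np.float64(285.4), np.float64(238.3)) cam depth 180.3 crop 382.0 104.0 meas 239.32397
finger back (np.float64(285.4), np.float64(278.6)) cam depth 187.0 crop 382.0 214.0 meas 140.78638
end-27 (np.float64(285.0), np.float64(261.9)) cam depth 176.3 crop 380.0 169.0 meas 176.23447
end-20 (np.float64(285.1), np.float64(278.6)) cam depth 175.5 crop 380.0 214.0 meas 140.78638
end-15 (np.float64(285.1), np.float64(290.5)) cam depth 175.5 crop 380.0 247.0 meas 132.78847
end-10 (np.float64(285.0), np.float64(302.1)) cam depth 176.0 crop 380.0 278.0 meas 124.82535
cam pos fix [-105.37285361   -0.22150707  218.68490473]
225 [[-3.0, -7.0, -71.0], [-25.0, 1.0, -7.0], [-2.0, 9.0, -71.0]]
229 [[1.0, -7.0, -71.0], [-22.0, 1.0, -7.0], [1.0, 9.0, -71.0]]
233 [[5.0, -7.0, -72.0], [-20.0, 1.0, -5.0], [4.0, 9.0, -70.0]]
237 [[8.0, -7.0, -70.0], [-18.0, 1.0, -4.0], [8.0, 9.0, -71.0]]
241 [[11.0, -7.0, -70.0], [-15.0, 1.0, -3.0], [12.0, 9.0, -70
[... 779 characters left out ...]
0, 100.0]]
293 [[-39.0, -3.0, 103.0], [-38.0, 0.0, 102.0], [-38.0, 4.0, 103.0]]
297 [[-38.0, -3.0, 104.0], [-38.0, 0.0, 105.0], [-38.0, 4.0, 104.0]]
301 [[-38.0, -3.0, 107.0], [-38.0, 0.0, 107.0], [-39.0, 4.0, 108.0]]
305 [[-38.0, -3.0, 110.0], [-38.0, 0.0, 110.0], [-38.0, 4.0, 110.0]]
309 [[-38.0, -3.0, 113.0], [-38.0, 0.0, 112.0], [-38.0, 4.0, 113.0]]
313 [[-37.0, -3.0, 113.0], [-38.0, 0.0, 115.0], [-37.0, 4.0, 113.0]]
317 [[-40.0, -3.0, 120.0], [-35.0, 0.0, 113.0], [-40.0, 3.0, 119.0]]
321 [[-39.0, -3.0, 121.0], [-34.0, 0.0, 113.0], [-39.0, 3.0, 121.0]]
325 [[-39.0, -3.0, 123.0], [-33.0, 0.0, 113.0], [-40.0, 3.0, 124.0]]
329 [[-39.0, -3.0, 125.0], [-31.0, 0.0, 113.0], [-39.0, 3.0, 125.0]]
```

Run:
```python
from h import *
o=robot.get_obs()
def tool(c,tcp,yaw,rows,cols):
    P,m=pts(c,0,420,0,560);T=Rdown(yaw).inv().apply((P-tcp).reshape(-1,3)).reshape(P.shape)
    for v in rows: print(v,[T[v,u].round(0).tolist() for u in cols])
print("w2 held, tool coords (z down; TCP=0)")
tool(pickle.load(open("w2.pkl","rb")),np.array([485.3,-17.6,200.1]),101.7,range(250,400,12),(240,252,262,285,308,318,330))
print("w0 open")
tool(pickle.load(open("wrist0.pkl","rb")),np.array([243.1,-575.4,204.8]),-67.1,range(276,350,8),(120,140,155,170,400,415,430))
print("now")
tool(robot.camera("wrist"),o["ee_pos"],101.06,range(255,330,6),(262,266,270,274,278,285,292,296,300,305))
```

```text
w2 held, tool coords (z down; TCP=0)
250 [[-47.0, 75.0, 186.0], [-17.0, -1.0, 8.0], [-10.0, -16.0, -26.0], [-0.0, -16.0, -25.0], [9.0, -16.0, -27.0], [17.0, -1.0, 8.0], [47.0, 76.0, 186.0]]
262 [[-47.0, 89.0, 186.0], [-18.0, 6.0, 9.0], [-10.0, -11.0, -28.0], [-0.0, -11.0, -26.0], [9.0, -11.0, -27.0], [17.0, 6.0, 9.0], [47.0, 89.0, 185.0]]
274 [[-48.0, 103.0, 186.0], [-13.0, -11.0, -37.0], [-9.0, -9.0, -35.0], [-0.0, -5.0, -26.0], [9.0, -10.0, -37.0], [13.0, -10.0, -37.0], [48.0, 103.0, 186.0]]
286 [[-18.0, -6.0, -39.0], [-12.0, -10.0, -46.0], [-9.0, -5.0, -37.0], [-0.0, 0.0, -27.0], [9.0, -8.0, -42.0], [12.0, -10.0, -46.0], [17.0, -6.0, -39.0]]
298 [[-16.0, -10.0, -54.0], [-12.0, -11.0, -55.0], [-9.0, -0.0, -38.0], [-0.0, 6.0, -28.0], [9.0, -3.0, -42.0], [11.0, -10.0, -54.0], [16.0, -6.0, -48.0]]
310 [[-15.0, -11.0, -63.0], [-11.0, -10.0, -62.0], [-9.0, 4.0, -39.0], [-0.0, 13.0, -26.0], [9.0, 0.0, -46.0], [11.0, -11.0, -63.0], [14.0, -11.0, -63.0]]
322 [[-14.0, -11.0, -71.0], [-11.0, -6.0, -63.0], [-9.0, 9.0, -41.0], [-0.0, 110.0, 108.0], [9.0, 5.0, -46.0], [11.0, -6.0, -63.0], [14.0
[... 4712 characters left out ...]
], [5.0, -10.0, -62.0], [7.0, -6.0, -56.0]]
315 [[-7.0, -13.0, -69.0], [-6.0, -13.0, -69.0], [-5.0, -11.0, -67.0], [-4.0, -11.0, -66.0], [-3.0, -9.0, -63.0], [-0.0, -9.0, -63.0], [2.0, -9.0, -63.0], [3.0, -12.0, -67.0], [4.0, -11.0, -67.0], [6.0, -13.0, -69.0]]
321 [[-7.0, -13.0, -73.0], [-6.0, -12.0, -71.0], [-5.0, -10.0, -69.0], [-4.0, -11.0, -70.0], [-2.0, -11.0, -70.0], [-0.0, -6.0, -62.0], [2.0, -12.0, -71.0], [3.0, -11.0, -69.0], [4.0, -12.0, -71.0], [6.0, -12.0, -71.0]]
327 [[-7.0, -12.0, -74.0], [-6.0, -11.0, -73.0], [-5.0, -12.0, -74.0], [-4.0, -11.0, -73.0], [-2.0, -9.0, -70.0], [-0.0, -4.0, -63.0], [2.0, -12.0, -74.0], [3.0, -11.0, -73.0], [4.0, -12.0, -74.0], [6.0, -11.0, -73.0]]
```

The visible finger ends stop about 30 mm short of the reported TCP and the spoke has not moved, so the tips passed just over its end. I'll back off, go lower and push again.

carry_out:
  deltas:
    - {"twist": [0, 0, 0], "travel": [0, -1.5, -0.3], "gripper": 1}
    - {"twist": [0, 0, 0], "travel": [0, -3, 0], "gripper": 1}
    - {"twist": [0, 0, 0], "travel": [0, -3.3, 0.8], "gripper": 1}
    - {"twist": [0, 0, 0], "travel": [0, -3.3, 1.7], "gripper": 1}
    - {"twist": [0, 0, 0], "travel": [0, -3.3, 1.7], "gripper": 1}

```text
time: 12.58
ee_pos: [543.2, -6.0, 117.9]
ee_rot: [-0.001, 0.636, 0.772, 0.0]
wrist_force: [-0.1, 0.1, 0.8]
gripper_width: 0.0
```

Run:
```python
from h import *
rel([]);st()
```

```text
t 12.57 pos [543.2  -6.  117.9] yaw 101.07 z [-0.001  0.001 -1.   ] F [-0.1  0.1  0.8] w 0.0 j [ 0.5   0.64 -0.85  1.86  0.6   0.92  1.13]
fix pos rel axle [-61.    0.3  32.9] Ffix [-0.   0.1  0.8]
```

carry_out:
  deltas:
    - {"twist": [0, 0, 0], "travel": [0, 0.8, 0], "gripper": 1}
    - {"twist": [0, 0, 0], "travel": [0, 1.5, 0], "gripper": 1}
    - {"twist": [0, 0, 0], "travel": [0, 1.9, 0], "gripper": 1}
    - {"twist": [0, 0, 0], "travel": [0, 2.1, 0], "gripper": 1}

```text
time: 13.08
ee_pos: [564.1, -1.8, 117.8]
ee_rot: [-0.001, 0.636, 0.772, 0.0]
wrist_force: [-0.2, -0.4, 0.0]
gripper_width: -0.001
```

carry_out:
  deltas:
    - {"twist": [0, 0, 0], "travel": [0, 0.2, -0.1], "gripper": 1}
    - {"twist": [0, 0, 0], "travel": [0, 0.4, -0.15], "gripper": 1}

```text
time: 13.32
ee_pos: [568.2, -1.0, 119.5]
ee_rot: [-0.001, 0.636, 0.772, 0.0]
wrist_force: [0.2, -0.6, 0.2]
gripper_width: -0.001
```

Run:
```python
from h import *
rel([]);st();spokes(robot.camera("wrist"))
```

```text
t 13.32 pos [568.2  -1.  119.5] yaw 101.08 z [-0.001  0.001 -1.   ] F [ 0.2 -0.6  0.2] w -0.001 j [ 0.48  0.67 -0.84  1.8   0.61  0.95  1.14]
fix pos rel axle [-35.6   0.4  34.5] Ffix [ 0.1 -0.7  0.2]
spoke angle histogram(deg from up toward +x): [(-120, 30), (-115, 678), (-110, 206), (55, 317), (60, 64)]
upper median 58.629929277623674 reach 61.682685448452304
```

Run:
```python
from h import *
c=robot.camera("wrist");cv2.imwrite("pics/w6.png",cv2.resize(c["frame"][200:420,180:390],(760,600),interpolation=cv2.INTER_CUBIC)[:,:,::-1])
s=robot.camera("scene");cv2.imwrite("pics/s6.png",cv2.resize(s["frame"][180:260,220:320],(750,600),interpolation=cv2.INTER_CUBIC)[:,:,::-1])
P,m=pts(s,180,260,220,320);F=fix(P)-[60,0,85];F=F.reshape(P.shape)
k=(abs(F[...,1])<12)&(F[...,2]>20)&(F[...,2]<170)
q=F[k];q=q[np.argsort(q[:,2])];print(np.round(q[::3]).astype(int).tolist())
```

```text
[[-7, -2, 20], [37, 3, 21], [34, 3, 22], [-6, -5, 23], [39, -2, 24], [52, 4, 25], [-11, -5, 26], [-10, -2, 27], [45, -2, 29], [-13, 4, 29], [52, 4, 29], [-9, 4, 30], [-15, -2, 31], [-13, -5, 33], [-13, 4, 35], [-16, 1, 35], [-18, 4, 37], [-20, 4, 40], [-23, -5, 45], [-23, 0, 47], [-21, 3, 50], [-29, 3, 54], [-25, 3, 54], [-26, 0, 57], [-25, 0, 64], [-26, 0, 68], [-28, -9, 70], [-28, 12, 71], [-29, -12, 73], [-29, 9, 74], [-24, -3, 76], [-23, 0, 78], [-29, 6, 80], [-23, -3, 82], [-30, 6, 84], [-25, 0, 85], [-28, 11, 87], [-28, -9, 91], [-24, 3, 92], [-26, -11, 94], [-29, -3, 95], [-38, -1, 96], [-24, 9, 97], [-43, -1, 99], [-28, -3, 101], [-23, 6, 103], [-22, -11, 105], [-41, -4, 107], [-23, 8, 109], [-22, -8, 109], [-32, -3, 110], [-24, 11, 112], [-23, -6, 114], [-21, 8, 116], [-23, -6, 118], [-21, 3, 126], [-20, -6, 127], [-19, 6, 130], [-18, -8, 131], [-27, 0, 132], [-20, 8, 133], [-25, -3, 135], [-26, -6, 138], [-26, 2, 139], [-17, 6, 142], [-27, 2, 143], [-25, -6, 144], [-24, 0, 147], [-26, 2, 149], [-18, -8, 150], [-16, 5, 153], [-21, -3, 155], [-14, -11, 160], [-19, -11, 162], [-18, 11, 164]]
```

View pics/w6.png

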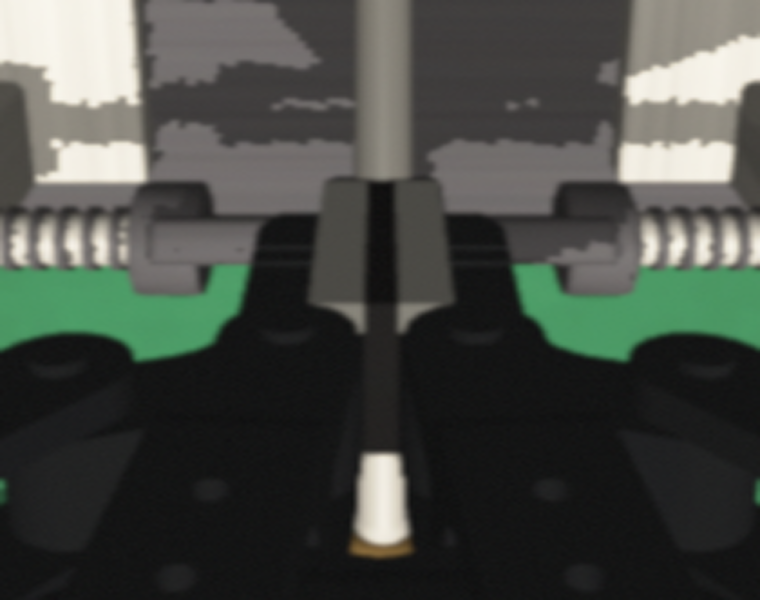

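View pics/s6.png

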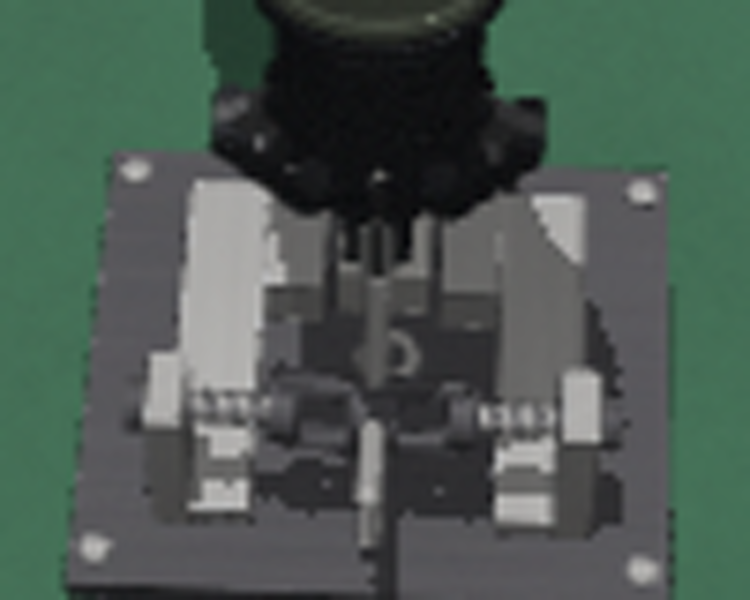

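The scene and wrist views both show the tips still just above the spoke end (tips about 30 mm above the reported TCP). I'll back off and go 15–18 mm lower.

carry_out:
  deltas:
    - {"twist": [0, 0, 0], "travel": [0, -1.5, 0], "gripper": 1}
    - {"twist": [0, 0, 0], "travel": [0, -2.6, 0], "gripper": 1}
    - {"twist": [0, 0, 0], "travel": [0, -2.6, 1], "gripper": 1}
    - {"twist": [0, 0, 0], "travel": [0, -2.6, 1.7], "gripper": 1}
    - {"twist": [0, 0, 0], "travel": [0, -2.6, 1.7], "gripper": 1}

```text
time: 14.1
ee_pos: [542.5, -5.8, 101.6]
ee_rot: [-0.001, 0.636, 0.772, -0.0]
wrist_force: [0.5, -0.0, 0.7]
gripper_width: -0.002
```

carry_out:
  deltas:
    - {"twist": [0, 0, 0], "travel": [0, 0.6, 0], "gripper": 1}
    - {"twist": [0, 0, 0], "travel": [0, 1.1, 0], "gripper": 1}
    - {"twist": [0, 0, 0], "travel": [0, 1.5, 0], "gripper": 1}
    - {"twist": [0, 0, 0], "travel": [0, 1.8, 0], "gripper": 1}

```text
time: 14.6
ee_pos: [560.4, -2.2, 101.6]
ee_rot: [-0.001, 0.635, 0.772, -0.0]
wrist_force: [-3.1, -1.6, 1.3]
gripper_width: -0.003
```

Run:
```python
from h import *
rel([]);st()
c=robot.camera("wrist");spokes(c);cv2.imwrite("pics/w7.png",cv2.resize(c["frame"][200:420,180:390],(760,600),interpolation=cv2.INTER_CUBIC)[:,:,::-1])
```

```text
t 14.6 pos [560.4  -2.2 101.6] yaw 101.09 z [-0.002  0.002 -1.   ] F [-3.1 -1.6  1.3] w -0.003 j [ 0.47  0.69 -0.83  1.83  0.63  0.91  1.12]
fix pos rel axle [-43.5   0.7  16.6] Ffix [-3.4 -1.   1.3]
spoke angle histogram(deg from up toward +x): [(-120, 44), (-115, 747), (-110, 164), (-50, 52), (50, 75), (55, 374), (60, 10)]
upper median 56.55045814849225 reach 71.70091085041601
```

View pics/w7.png

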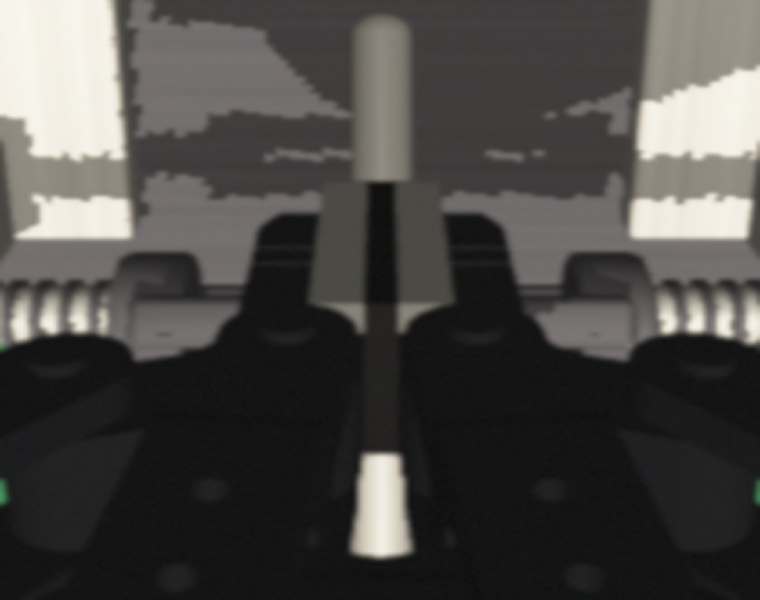

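Contact now, at the expected x with 3.4 N. I take the real tips as about 31 mm above the reported TCP and re-plan the arc.

```bash
cat >> h.py <<'E'
def tip(ph,r0=52,hw=11,off=31):
    a=np.radians(ph)
    if ph<=0: x,z=60*np.sin(a)-5-hw, 65*np.cos(a)-13
    else: x,z=r0*np.sin(a)-5*np.cos(a)-hw, r0*np.cos(a)+5*np.sin(a)
    return x,z-off
E
python3 - <<'E'
from h import *
plan([-26,-22,-18,-14,-10,-6,0,6])
E
```

```text
t 14.65 pos [560.3  -2.2 101.5] yaw 101.09 z [-0.003  0.002 -1.   ] F [-2.9 -0.1  1. ] w -0.001 j [ 0.47  0.69 -0.83  1.83  0.63  0.91  1.12]
fix pos rel axle [-43.5   0.7  16.5] Ffix [-2.9  0.5  1. ]
-26 [-0.07, 0.12, 0.21]
-22 [-0.07, 0.5, 0.03]
-18 [-0.07, 0.9, -0.13]
-14 [-0.07, 1.3, -0.26]
-10 [-0.08, 1.71, -0.35]
-6 [-0.08, 2.12, -0.41]
0 [-0.08, 2.75, -0.45]
6 [-0.08, 3.3, -0.48]
```

carry_out:
  deltas:
    - {"twist": [0, 0, 0], "travel": [-0.02, 0.3, 0], "gripper": 1}
    - {"twist": [0, 0, 0], "travel": [-0.05, 0.6, 0], "gripper": 1}
    - {"twist": [0, 0, 0], "travel": [-0.07, 0.9, -0.13], "gripper": 1}

```text
time: 15.02
ee_pos: [568.7, -1.1, 102.7]
ee_rot: [-0.002, 0.635, 0.772, -0.001]
wrist_force: [-4.2, 1.2, 2.2]
gripper_width: -0.003
```

Run:
```python
from h import *
plan([-18,-14,-10,-6,0,6,12]);spokes(robot.camera("wrist"))
```

```text
t 15.03 pos [568.7  -1.1 102.7] yaw 101.1 z [-0.004  0.001 -1.   ] F [-4.2  1.2  2.2] w -0.003 j [ 0.47  0.7  -0.83  1.81  0.63  0.93  1.12]
fix pos rel axle [-35.1   0.2  17.7] Ffix [-3.9  2.   2.2]
-18 [-0.02, 0.05, -0.01]
-14 [-0.02, 0.46, -0.14]
-10 [-0.02, 0.87, -0.23]
-6 [-0.02, 1.28, -0.3]
0 [-0.02, 1.91, -0.33]
6 [-0.02, 2.45, -0.36]
12 [-0.02, 3.0, -0.33]
spoke angle histogram(deg from up toward +x): [(-110, 243), (-105, 813), (-100, 117), (-45, 194), (-40, 56), (60, 36), (65, 416), (70, 8)]
upper median -41.199965027209664 reach 71.88538469044423
```

carry_out:
  deltas:
    - {"twist": [0, 0, 0], "travel": [-0.02, 0.5, -0.14], "gripper": 1}
    - {"twist": [0, 0, 0], "travel": [-0.02, 1.0, -0.25], "gripper": 1}
    - {"twist": [0, 0, 0], "travel": [-0.02, 1.5, -0.31], "gripper": 1}
    - {"twist": [0, 0, 0], "travel": [-0.02, 2.0, -0.34], "gripper": 1}
    - {"twist": [0, 0, 0], "travel": [-0.02, 2.45, -0.36], "gripper": 1}

```text
time: 15.7
ee_pos: [593.5, 3.5, 106.4]
ee_rot: [-0.002, 0.635, 0.772, -0.001]
wrist_force: [-4.6, -0.3, 1.2]
gripper_width: 0.002
```

Run:
```python
from h import *
plan([6,12,18,24,30,36,42]);spokes(robot.camera("wrist"))
```

```text
t 15.7 pos [593.5   3.5 106.4] yaw 101.09 z [-0.004  0.001 -1.   ] F [-4.6 -0.3  1.2] w 0.002 j [ 0.44  0.72 -0.82  1.74  0.63  0.97  1.14]
fix pos rel axle [-9.8 -0.  21.4] Ffix [-4.6  0.6  1.2]
6 [0.0, -0.07, 0.01]
12 [0.0, 0.48, 0.05]
18 [-0.0, 1.02, 0.13]
24 [-0.0, 1.54, 0.28]
30 [-0.0, 2.05, 0.48]
36 [-0.0, 2.54, 0.73]
42 [-0.01, 3.0, 1.03]
spoke angle histogram(deg from up toward +x): [(-85, 261), (-80, 1042), (-75, 128), (-25, 126), (-20, 432)]
upper median -18.328845035794533 reach 71.58987004391793
```

carry_out:
  deltas:
    - {"twist": [0, 0, 0], "travel": [0, 0.45, 0.05], "gripper": 1}
    - {"twist": [0, 0, 0], "travel": [0, 1.0, 0.13], "gripper": 1}
    - {"twist": [0, 0, 0], "travel": [0, 1.55, 0.28], "gripper": 1}
    - {"twist": [0, 0, 0], "travel": [0, 2.05, 0.48], "gripper": 1}
    - {"twist": [0, 0, 0], "travel": [0, 2.55, 0.73], "gripper": 1}

```text
time: 16.38
ee_pos: [619.1, 8.4, 98.7]
ee_rot: [-0.002, 0.635, 0.772, -0.001]
wrist_force: [-4.7, -0.7, 0.3]
gripper_width: -0.001
```

Run:
```python
from h import *
plan([36,40,44,48]);spokes(robot.camera("wrist"))
```

```text
t 16.38 pos [619.1   8.4  98.7] yaw 101.09 z [-0.004  0.001 -1.   ] F [-4.7 -0.7  0.3] w -0.001 j [ 0.41  0.76 -0.81  1.67  0.64  0.99  1.14]
fix pos rel axle [16.2  0.  13.7] Ffix [-4.8  0.3  0.3]
36 [0.0, -0.07, -0.03]
40 [-0.0, 0.24, 0.16]
44 [-0.0, 0.53, 0.38]
48 [-0.0, 0.81, 0.61]
spoke angle histogram(deg from up toward +x): [(-55, 247), (-50, 1212), (-45, 201), (0, 169), (5, 824), (25, 83), (30, 58)]
upper median -45.398539406803046 reach 70.7624394200325
```

carry_out:
  deltas:
    - {"twist": [0, 0, 0], "travel": [0, 0.25, 0.16], "gripper": 1}
    - {"twist": [0, 0, 0], "travel": [0, 0.55, 0.38], "gripper": 1}
    - {"twist": [0, 0, 0], "travel": [0, 0.8, 0.6], "gripper": 1}
    - {"twist": [0, 0, 0], "travel": [0, 0.8, 0.6], "gripper": 1}

```text
time: 16.92
ee_pos: [627.5, 10.2, 92.2]
ee_rot: [-0.002, 0.635, 0.772, -0.0]
wrist_force: [-1.3, 0.2, -0.2]
gripper_width: -0.001
```

Run:
```python
from h import *
plan([-50,-46]);spokes(robot.camera("wrist"))
```

```text
t 16.93 pos [627.5  10.2  92.2] yaw 101.09 z [-0.003  0.002 -1.   ] F [-1.3  0.2 -0.2] w -0.001 j [ 0.4   0.78 -0.8   1.65  0.65  0.99  1.14]
fix pos rel axle [24.8  0.2  7.2] Ffix [-1.3  0.4 -0.2]
-50 [-0.0, -8.67, 0.96]
-46 [-0.0, -8.4, 0.63]
spoke angle histogram(deg from up toward +x): [(-130, 163), (-125, 340), (-45, 84), (-40, 730), (-35, 759), (-30, 31), (10, 787), (15, 444), (20, 94), (35, 18), (40, 177), (45, 54)]
upper median -29.232295870002527 reach 71.58619365079565
```

carry_out:
  deltas:
    - {"twist": [0, 0, 0], "travel": [0, -0.5, -2], "gripper": 1}
    - {"twist": [0, 0, 0], "travel": [0, -0.8, -4.5], "gripper": 1}
    - {"twist": [0, 0, 0], "travel": [0, -4.5, -4.5], "gripper": 1}
    - {"twist": [0, 0, 0], "travel": [0, -9.0, -4.5], "gripper": 1}
    - {"twist": [0, 0, 0], "travel": [0, -9.2, -4.2], "gripper": 1}

```text
time: 17.6
ee_pos: [536.0, -8.7, 136.7]
ee_rot: [-0.001, 0.636, 0.772, -0.001]
wrist_force: [1.3, 0.5, 0.3]
gripper_width: -0.004
```

Run:
```python
from h import *
plan([-50,-46,-42]);spokes(robot.camera("wrist"))
```

```text
t 17.6 pos [536.   -8.7 136.7] yaw 101.07 z [-0.002 -0.    -1.   ] F [1.3 0.5 0.3] w -0.004 j [ 0.53  0.61 -0.88  1.87  0.57  0.94  1.15]
fix pos rel axle [-68.6  -0.9  51.7] Ffix [1.4 0.3 0.3]
-50 [0.09, 0.68, 5.39]
-46 [0.09, 0.96, 5.05]
-42 [0.09, 1.26, 4.74]
spoke angle histogram(deg from up toward +x): [(-130, 136), (-125, 332), (40, 138), (45, 268)]
upper median 45.746637869953034 reach 51.508235430098395
```

carry_out:
  deltas:
    - {"twist": [0, 0, 0], "travel": [0.08, 0, 2], "gripper": 1}
    - {"twist": [0, 0, 0], "travel": [0.08, 0.1, 4.2], "gripper": 1}
    - {"twist": [0, 0, 0], "travel": [0.08, 0.3, 4.7], "gripper": 1}
    - {"twist": [0, 0, 0], "travel": [0.08, 0.7, 4.7], "gripper": 1}
    - {"twist": [0, 0, 0], "travel": [0.08, 1.1, 4.7], "gripper": 1}

```text
time: 18.27
ee_pos: [548.5, -5.1, 89.6]
ee_rot: [-0.0, 0.636, 0.772, 0.0]
wrist_force: [-0.9, 0.3, 0.0]
gripper_width: -0.002
```

Run:
```python
from h import *
plan([-42,-38,-34,-30,-26,-22])
```

```text
t 18.27 pos [548.5  -5.1  89.6] yaw 101.07 z [-0.001  0.001 -1.   ] F [-0.9  0.3  0. ] w -0.002 j [ 0.48  0.68 -0.82  1.87  0.65  0.87  1.1 ]
fix pos rel axle [-55.7   0.2   4.6] Ffix [-0.8  0.4  0. ]
-42 [-0.02, -0.04, 0.03]
-38 [-0.02, 0.28, -0.26]
-34 [-0.02, 0.62, -0.53]
-30 [-0.02, 0.97, -0.77]
-26 [-0.02, 1.34, -0.99]
-22 [-0.02, 1.72, -1.17]
```

carry_out:
  deltas:
    - {"twist": [0, 0, 0], "travel": [-0.02, 0.28, -0.26], "gripper": 1}
    - {"twist": [0, 0, 0], "travel": [-0.02, 0.62, -0.53], "gripper": 1}
    - {"twist": [0, 0, 0], "travel": [-0.02, 0.97, -0.77], "gripper": 1}
    - {"twist": [0, 0, 0], "travel": [-0.02, 1.34, -0.99], "gripper": 1}
    - {"twist": [0, 0, 0], "travel": [-0.02, 1.7, -1.17], "gripper": 1}

```text
time: 18.9
ee_pos: [565.2, -2.1, 101.6]
ee_rot: [-0.0, 0.636, 0.772, -0.0]
wrist_force: [-5.6, -0.3, 3.1]
gripper_width: 0.005
```

Run:
```python
from h import *
plan([-22,-16,-10,-4,0,5,10]);spokes(robot.camera("wrist"))
```

```text
t 18.9 pos [565.2  -2.1 101.6] yaw 101.06 z [-0.001  0.    -1.   ] F [-5.6 -0.3  3.1] w 0.005 j [ 0.47  0.69 -0.83  1.82  0.63  0.92  1.12]
fix pos rel axle [-38.7  -0.   16.6] Ffix [-5.5  0.8  3.1]
-22 [0.0, 0.02, 0.04]
-16 [0.0, 0.62, -0.19]
-10 [0.0, 1.23, -0.34]
-4 [0.0, 1.85, -0.42]
0 [0.0, 2.27, -0.44]
5 [-0.0, 2.72, -0.46]
10 [-0.0, 3.18, -0.45]
spoke angle histogram(deg from up toward +x): [(-115, 87), (-110, 856), (-105, 210), (-50, 80), (-45, 103), (55, 27), (60, 400), (65, 26)]
upper median -44.519061117522924 reach 71.83770516105852
```

carry_out:
  deltas:
    - {"twist": [0, 0, 0], "travel": [0, 0.55, -0.17], "gripper": 1}
    - {"twist": [0, 0, 0], "travel": [0, 1.1, -0.31], "gripper": 1}
    - {"twist": [0, 0, 0], "travel": [0, 1.65, -0.4], "gripper": 1}
    - {"twist": [0, 0, 0], "travel": [0, 2.2, -0.44], "gripper": 1}
    - {"twist": [0, 0, 0], "travel": [0, 2.7, -0.46], "gripper": 1}

```text
time: 19.58
ee_pos: [592.6, 3.3, 106.5]
ee_rot: [-0.0, 0.636, 0.772, 0.0]
wrist_force: [-3.5, -0.4, 3.5]
gripper_width: -0.002
```

Run:
```python
from h import *
plan([5,8,11,14,17,20,23,26]);spokes(robot.camera("wrist"))
```

```text
t 19.57 pos [592.6   3.3 106.5] yaw 101.06 z [-0.     0.001 -1.   ] F [-3.5 -0.4  3.5] w -0.002 j [ 0.44  0.72 -0.82  1.74  0.63  0.96  1.13]
fix pos rel axle [-10.8   0.   21.5] Ffix [-3.5  0.3  3.5]
5 [-0.0, -0.07, 0.02]
8 [-0.0, 0.21, 0.03]
11 [-0.0, 0.48, 0.05]
14 [-0.0, 0.75, 0.08]
17 [-0.0, 1.02, 0.13]
20 [-0.01, 1.29, 0.19]
23 [-0.01, 1.55, 0.27]
26 [-0.01, 1.81, 0.36]
spoke angle histogram(deg from up toward +x): [(-85, 526), (-80, 834), (-75, 55), (-25, 200), (-20, 349)]
upper median -19.29490842839899 reach 71.75259208306865
```

Free-running at about 4 N. From here I take smaller steps.

carry_out:
  deltas:
    - {"twist": [0, 0, 0], "travel": [0, 0.3, 0.04], "gripper": 1}
    - {"twist": [0, 0, 0], "travel": [0, 0.6, 0.06], "gripper": 1}
    - {"twist": [0, 0, 0], "travel": [0, 0.85, 0.1], "gripper": 1}
    - {"twist": [0, 0, 0], "travel": [0, 1.05, 0.14], "gripper": 1}

```text
time: 20.12
ee_pos: [603.5, 5.5, 105.0]
ee_rot: [-0.0, 0.636, 0.772, 0.0]
wrist_force: [-3.3, -0.6, 1.9]
gripper_width: -0.003
```

Run:
```python
from h import *
plan([17,20,23,26,29,32])
```

```text
t 20.12 pos [603.5   5.5 105. ] yaw 101.06 z [ 0.     0.001 -1.   ] F [-3.3 -0.6  1.9] w -0.003 j [ 0.43  0.73 -0.82  1.72  0.63  0.97  1.14]
fix pos rel axle [ 0.3  0.1 20. ] Ffix [-3.3  0.1  1.9]
17 [-0.01, -0.09, -0.02]
20 [-0.01, 0.18, 0.04]
23 [-0.01, 0.44, 0.12]
26 [-0.01, 0.7, 0.21]
29 [-0.01, 0.95, 0.31]
32 [-0.01, 1.2, 0.43]
```

carry_out:
  deltas:
    - {"twist": [0, 0, 0], "travel": [0, 0.2, 0.05], "gripper": 1}
    - {"twist": [0, 0, 0], "travel": [0, 0.4, 0.1], "gripper": 1}
    - {"twist": [0, 0, 0], "travel": [0, 0.55, 0.15], "gripper": 1}

```text
time: 20.5
ee_pos: [608.4, 6.4, 103.3]
ee_rot: [-0.001, 0.636, 0.772, -0.0]
wrist_force: [-9.3, -0.6, 7.2]
gripper_width: -0.002
```

Run:
```python
from h import *
plan([26,29,32,35,38,41]);spokes(robot.camera("wrist"))
```

```text
t 20.5 pos [608.4   6.4 103.3] yaw 101.06 z [-0.001  0.    -1.   ] F [-9.3 -0.6  7.2] w -0.002 j [ 0.42  0.74 -0.81  1.7   0.63  0.98  1.14]
fix pos rel axle [ 5.3  0.  18.3] Ffix [-9.2  1.2  7.2]
26 [-0.01, 0.2, 0.04]
29 [-0.01, 0.46, 0.14]
32 [-0.01, 0.7, 0.26]
35 [-0.01, 0.95, 0.39]
38 [-0.01, 1.18, 0.53]
41 [-0.01, 1.41, 0.68]
spoke angle histogram(deg from up toward +x): [(-70, 117), (-65, 1157), (-60, 325), (-10, 309), (-5, 478), (10, 9)]
upper median -5.247252512572191 reach 71.39255394198301
```

The push has climbed to 11.7 N, so the jaws are meeting the block. Small steps now.

carry_out:
  deltas:
    - {"twist": [0, 0, 0], "travel": [0, 0.08, 0.03], "gripper": 1}
    - {"twist": [0, 0, 0], "travel": [0, 0.16, 0.06], "gripper": 1}

```text
time: 20.8
ee_pos: [609.4, 6.6, 102.8]
ee_rot: [-0.001, 0.636, 0.772, -0.001]
wrist_force: [-10.7, -0.7, 11.5]
gripper_width: 0.0
```

Run:
```python
from h import *
plan([26,29,32]);spokes(robot.camera("wrist"))
```

```text
t 20.8 pos [609.4   6.6 102.8] yaw 101.06 z [-0.003 -0.    -1.   ] F [-10.7  -0.7  11.5] w 0.0 j [ 0.42  0.75 -0.81  1.7   0.63  0.98  1.14]
fix pos rel axle [ 6.3  0.  17.8] Ffix [-10.6   1.4  11.5]
26 [-0.0, 0.1, -0.02]
29 [-0.0, 0.35, 0.09]
32 [-0.0, 0.6, 0.2]
spoke angle histogram(deg from up toward +x): [(-70, 35), (-65, 929), (-60, 630), (-55, 17), (-10, 12), (-5, 803), (10, 12)]
upper median -4.556554953603532 reach 71.40127975872879
```

carry_out:
  deltas:
    - {"twist": [0, 0, 0], "travel": [0, 0.1, 0.0], "gripper": 1}
    - {"twist": [0, 0, 0], "travel": [0, 0.2, 0.02], "gripper": 1}

```text
time: 21.1
ee_pos: [610.4, 6.8, 102.5]
ee_rot: [-0.001, 0.636, 0.772, -0.002]
wrist_force: [-14.4, -2.1, 10.5]
gripper_width: 0.001
```

Run:
```python
from h import *
plan([26,29,32]);spokes(robot.camera("wrist"))
```

```text
t 21.1 pos [610.4   6.8 102.5] yaw 101.06 z [-0.005 -0.001 -1.   ] F [-14.4  -2.1  10.5] w 0.001 j [ 0.42  0.75 -0.81  1.69  0.63  0.99  1.14]
fix pos rel axle [ 7.4  0.  17.5] Ffix [-14.6   0.7  10.5]
26 [-0.0, -0.01, -0.04]
29 [-0.0, 0.25, 0.06]
32 [-0.0, 0.5, 0.18]
spoke angle histogram(deg from up toward +x): [(-70, 12), (-65, 564), (-60, 987), (-55, 61), (-5, 825), (10, 13), (15, 21)]
upper median -55.53662258221251 reach 70.84805090638497
```

The push is 18 N and clearly stiff, so I stop here and withdraw.

carry_out:
  deltas:
    - {"twist": [0, 0, 0], "travel": [0, -0.3, -0.2], "gripper": 1}
    - {"twist": [0, 0, 0], "travel": [0, -0.8, -1], "gripper": 1}
    - {"twist": [0, 0, 0], "travel": [0, -0.8, -3], "gripper": 1}
    - {"twist": [0, 0, 0], "travel": [0, -0.8, -6], "gripper": 1}
    - {"twist": [0, 0, 0], "travel": [0, -0.8, -8], "gripper": 1}

```text
time: 21.78
ee_pos: [603.7, 5.6, 185.1]
ee_rot: [-0.001, 0.636, 0.772, -0.001]
wrist_force: [-0.2, 0.3, -0.1]
gripper_width: -0.0
```

Run:
```python
from h import *
rel([(fw(-60,0,240),101)]);st();spokes(robot.camera("wrist"))
```

```text
t 21.77 pos [603.7   5.6 185.1] yaw 101.06 z [-0.002 -0.001 -1.   ] F [-0.2  0.3 -0.1] w -0.0 j [ 0.47  0.65 -0.88  1.65  0.54  1.11  1.2 ]
twist [-0.1, 0.0, 0.1] travel [-0.0, -12.07, -5.46]
fix pos rel axle [6.000e-01 1.000e-01 1.001e+02] Ffix [-0.2  0.3 -0.1]
spoke angle histogram(deg from up toward +x): [(-70, 151), (-65, 544), (-60, 70), (10, 108), (15, 467), (20, 76)]
upper median 17.107928025844085 reach 63.64573374618987
```

carry_out:
  deltas:
    - {"twist": [0, 0, 0], "travel": [0, -3, -3], "gripper": 1}
    - {"twist": [0, 0, 0], "travel": [0, -7, -5], "gripper": 1}
    - {"twist": [0, 0, 0], "travel": [0, -11, -5.5], "gripper": 1}
    - {"twist": [0, 0, 0], "travel": [0, -12.1, -5.5], "gripper": 1}
    - {"twist": [0, 0, 0], "travel": [0, -12.1, -5.5], "gripper": 1}

```text
time: 22.45
ee_pos: [486.0, -17.8, 242.5]
ee_rot: [0.001, 0.636, 0.772, -0.0]
wrist_force: [0.7, -0.1, 0.3]
gripper_width: 0.004
```

Run:
```python
from h import *
rel([]);c=robot.camera("wrist");spokes(c);cv2.imwrite("pics/w8.png",c["frame"][:,:,::-1])
P,m=pts(c,60,300,120,450);F=fix(P).reshape(P.shape)
k=F[(F[...,2]>75)&(F[...,2]<95)&(abs(F[...,1])<20)&(abs(F[...,0]+60)<25)];print("lug",k.mean(0),cv2.minAreaRect(k[:,:2].astype(np.float32)))
k=F[(F[...,2]>38)&(F[...,2]<56)&(abs(F[...,1])<52)&(abs(F[...,0]+60)<20)]
h,e=np.histogram(k[:,1],np.arange(-52,53,2));print(list(zip(e.astype(int),h)))
b=F[(F[...,2]>8)&(F[...,2]<30)&(abs(F[...,1])<30)&(abs(F[...,0]+60)<20)];print("bed pts visible in mouth",len(b))
```

```text
t 22.45 pos [486.  -17.8 242.5] yaw 101.01 z [ 0.001 -0.001 -1.   ] F [ 0.7 -0.1  0.3] w 0.004 j [ 0.69  0.4  -1.    1.88  0.38  1.07  1.3 ]
spoke angle histogram(deg from up toward +x): [(-155, 8), (-70, 63), (-65, 42)]
lug [-61.22004387   0.21658277  82.19915452] ((-60.38539123535156, 0.14013099670410156), (29.876853942871094, 21.916015625), 0.5403499007225037)
[(np.int64(-52), np.int64(0)), (np.int64(-50), np.int64(0)), (np.int64(-48), np.int64(1)), (np.int64(-46), np.int64(61)), (np.int64(-44), np.int64(77)), (np.int64(-42), np.int64(77)), (np.int64(-40), np.int64(76)), (np.int64(-38), np.int64(81)), (np.int64(-36), np.int64(75)), (np.int64(-34), np.int64(78)), (np.int64(-32), np.int64(79)), (np.int64(-30), np.int64(74)), (np.int64(-28), np.int64(82)), (np.int64(-26), np.int64(72)), (np.int64(-24), np.int64(79)), (np.int64(-22), np.int64(80)), (np.int64(-20), np.int64(69)), (np.int64(-18), np.int64(75)), (np.int64(-16), np.int64(78)), (np.int64(-14), np.int64(75)), (np.int64(-12), np.int64(22)), (np.int64(-10), np.int64(12)), (np.int64(-8), np.int64(12)), (np.int64(-6), np.int64(
[... 164 characters left out ...]
), np.int64(13)), (np.int64(8), np.int64(13)), (np.int64(10), np.int64(15)), (np.int64(12), np.int64(59)), (np.int64(14), np.int64(78)), (np.int64(16), np.int64(81)), (np.int64(18), np.int64(74)), (np.int64(20), np.int64(80)), (np.int64(22), np.int64(74)), (np.int64(24), np.int64(79)), (np.int64(26), np.int64(75)), (np.int64(28), np.int64(77)), (np.int64(30), np.int64(76)), (np.int64(32), np.int64(78)), (np.int64(34), np.int64(77)), (np.int64(36), np.int64(78)), (np.int64(38), np.int64(76)), (np.int64(40), np.int64(79)), (np.int64(42), np.int64(76)), (np.int64(44), np.int64(69)), (np.int64(46), np.int64(1)), (np.int64(48), np.int64(0)), (np.int64(50), np.int64(0))]
bed pts visible in mouth 0
```

View pics/w8.png

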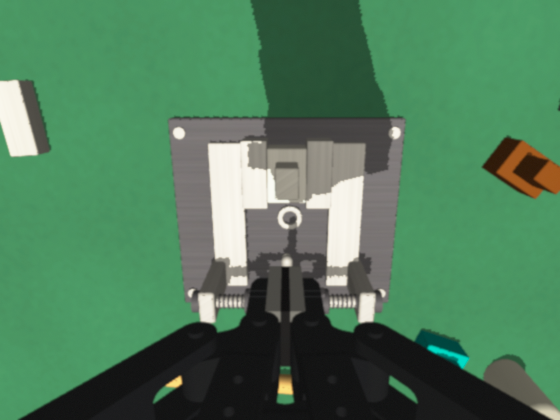

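The jaws now touch the block on both sides, with no bed visible between, and the block is at (-60.4, 0.1) and square. There is time in hand, so I'll check with a second light push that the spoke did not spring back.

carry_out:
  deltas:
    - {"twist": [0, 0, 0], "travel": [0, 4, 1], "gripper": 1}
    - {"twist": [0, 0, 0], "travel": [0, 9, 3], "gripper": 1}
    - {"twist": [0, 0, 0], "travel": [0, 11.7, 5], "gripper": 1}
    - {"twist": [0, 0, 0], "travel": [0, 11.7, 6], "gripper": 1}
    - {"twist": [0, 0, 0], "travel": [0, 11.7, 6], "gripper": 1}

```text
time: 23.12
ee_pos: [601.0, 5.4, 181.3]
ee_rot: [-0.0, 0.636, 0.772, -0.001]
wrist_force: [-0.3, 0.4, 0.6]
gripper_width: 0.0
```

Run:
```python
from h import *
plan([14,20,26]);spokes(robot.camera("wrist"))
```

```text
t 23.12 pos [601.    5.4 181.3] yaw 101.07 z [-0.001 -0.    -1.   ] F [-0.3  0.4  0.6] w 0.0 j [ 0.47  0.65 -0.88  1.66  0.55  1.1   1.2 ]
fix pos rel axle [-2.2  0.5 96.3] Ffix [-0.2  0.4  0.6]
14 [-0.05, -0.1, 7.57]
20 [-0.05, 0.44, 7.68]
26 [-0.05, 0.96, 7.84]
spoke angle histogram(deg from up toward +x): [(-70, 178), (-65, 547), (-60, 66), (10, 108), (15, 453), (20, 28)]
upper median 16.928174997707444 reach 60.99387244835959
```

carry_out:
  deltas:
    - {"twist": [0, 0, 0], "travel": [-0.05, -0.6, 3], "gripper": 1}
    - {"twist": [0, 0, 0], "travel": [-0.05, -0.6, 6], "gripper": 1}
    - {"twist": [0, 0, 0], "travel": [-0.05, -0.6, 7.6], "gripper": 1}
    - {"twist": [0, 0, 0], "travel": [-0.05, -0.6, 7.7], "gripper": 1}
    - {"twist": [0, 0, 0], "travel": [-0.05, -0.5, 7.7], "gripper": 1}

```text
time: 23.8
ee_pos: [596.9, 3.7, 106.4]
ee_rot: [0.001, 0.636, 0.772, 0.0]
wrist_force: [0.5, -0.4, 1.0]
gripper_width: 0.001
```

Run:
```python
from h import *
plan([14,17,20,23,26]);spokes(robot.camera("wrist"))
```

```text
t 23.8 pos [596.9   3.7 106.4] yaw 101.04 z [ 0.001 -0.001 -1.   ] F [ 0.5 -0.4  1. ] w 0.001 j [ 0.44  0.73 -0.83  1.73  0.63  0.97  1.13]
fix pos rel axle [-6.5 -0.4 21.4] Ffix [ 0.4 -0.5  1. ]
14 [0.04, 0.33, 0.07]
17 [0.04, 0.6, 0.12]
20 [0.04, 0.86, 0.18]
23 [0.04, 1.12, 0.26]
26 [0.04, 1.38, 0.35]
spoke angle histogram(deg from up toward +x): [(-70, 303), (-65, 1028), (-60, 119), (-20, 363), (-15, 234)]
upper median -15.945623086881746 reach 71.72426250836179
```

carry_out:
  deltas:
    - {"twist": [0, 0, 0], "travel": [0.04, 0.3, 0.07], "gripper": 1}
    - {"twist": [0, 0, 0], "travel": [0.04, 0.6, 0.1], "gripper": 1}
    - {"twist": [0, 0, 0], "travel": [0.04, 0.8, 0.14], "gripper": 1}

```text
time: 24.22
ee_pos: [605.1, 5.7, 105.2]
ee_rot: [0.001, 0.636, 0.772, 0.0]
wrist_force: [0.1, -0.0, -0.9]
gripper_width: 0.001
```

carry_out:
  deltas:
    - {"twist": [0, 0, 0], "travel": [0, 0.1, 0.02], "gripper": 1}
    - {"twist": [0, 0, 0], "travel": [0, 0.15, 0.03], "gripper": 1}

```text
time: 24.48
ee_pos: [606.6, 6.0, 104.8]
ee_rot: [0.001, 0.636, 0.772, 0.0]
wrist_force: [-0.6, -0.0, 0.3]
gripper_width: -0.001
```

Run:
```python
from h import *
plan([20,23,26]);spokes(robot.camera("wrist"))
```

```text
t 24.48 pos [606.6   6.  104.8] yaw 101.04 z [ 0.001 -0.    -1.   ] F [-0.6 -0.   0.3] w -0.001 j [ 0.43  0.74 -0.82  1.71  0.64  0.98  1.13]
fix pos rel axle [ 3.4  0.  19.8] Ffix [-0.6  0.1  0.3]
20 [-0.0, -0.13, 0.02]
23 [-0.0, 0.13, 0.1]
26 [-0.0, 0.39, 0.19]
spoke angle histogram(deg from up toward +x): [(-70, 326), (-65, 1109), (-60, 125), (-10, 727)]
upper median -6.752731173552247 reach 71.47621150036701
```

carry_out:
  deltas:
    - {"twist": [0, 0, 0], "travel": [0, 0.1, 0.03], "gripper": 1}
    - {"twist": [0, 0, 0], "travel": [0, 0.2, 0.06], "gripper": 1}

```text
time: 24.78
ee_pos: [607.8, 6.3, 104.1]
ee_rot: [0.0, 0.636, 0.772, -0.0]
wrist_force: [-8.1, -0.9, 5.5]
gripper_width: 0.001
```

Run:
```python
from h import *
plan([23,26]);spokes(robot.camera("wrist"))
```

```text
t 24.77 pos [607.8   6.3 104.1] yaw 101.05 z [-0.    -0.001 -1.   ] F [-8.1 -0.9  5.5] w 0.001 j [ 0.43  0.74 -0.82  1.7   0.64  0.98  1.13]
fix pos rel axle [ 4.7  0.1 19.1] Ffix [-8.1  0.7  5.5]
23 [-0.01, 0.01, 0.03]
26 [-0.01, 0.26, 0.12]
spoke angle histogram(deg from up toward +x): [(-70, 213), (-65, 1168), (-60, 205), (-10, 532), (-5, 223), (10, 12)]
upper median -5.645352688094551 reach 71.56443730542198
```

carry_out:
  deltas:
    - {"twist": [0, 0, 0], "travel": [0, 0.1, 0.02], "gripper": 1}
    - {"twist": [0, 0, 0], "travel": [0, 0.2, 0.04], "gripper": 1}

```text
time: 25.08
ee_pos: [608.8, 6.5, 103.7]
ee_rot: [-0.0, 0.636, 0.772, -0.001]
wrist_force: [-9.7, -1.0, 8.1]
gripper_width: -0.001
```

Run:
```python
from h import *
plan([23,26]);spokes(robot.camera("wrist"))
```

```text
t 25.07 pos [608.8   6.5 103.7] yaw 101.05 z [-0.002 -0.002 -1.   ] F [-9.7 -1.   8.1] w -0.001 j [ 0.42  0.75 -0.82  1.7   0.64  0.99  1.13]
fix pos rel axle [ 5.8  0.1 18.7] Ffix [-9.7  0.9  8.1]
23 [-0.01, -0.11, -0.01]
26 [-0.01, 0.15, 0.07]
spoke angle histogram(deg from up toward +x): [(-70, 86), (-65, 1101), (-60, 407), (-10, 111), (-5, 658), (10, 22)]
upper median -4.799391833413079 reach 71.35975266464366
```

carry_out:
  deltas:
    - {"twist": [0, 0, 0], "travel": [0, 0.1, 0.02], "gripper": 1}
    - {"twist": [0, 0, 0], "travel": [0, 0.2, 0.04], "gripper": 1}
    - {"twist": [0, 0, 0], "travel": [0, 0.25, 0.06], "gripper": 1}

```text
time: 25.5
ee_pos: [610.2, 6.8, 103.1]
ee_rot: [-0.001, 0.636, 0.772, -0.002]
wrist_force: [-12.1, -3.5, 10.4]
gripper_width: -0.002
```

Run:
```python
from h import *
plan([26,29]);spokes(robot.camera("wrist"))
```

```text
t 25.5 pos [610.2   6.8 103.1] yaw 101.05 z [-0.005 -0.003 -1.   ] F [-12.1  -3.5  10.4] w -0.002 j [ 0.42  0.75 -0.82  1.69  0.64  0.99  1.13]
fix pos rel axle [ 7.1  0.1 18.1] Ffix [-12.5  -1.1  10.4]
26 [-0.01, 0.02, 0.01]
29 [-0.01, 0.27, 0.12]
spoke angle histogram(deg from up toward +x): [(-70, 16), (-65, 703), (-60, 852), (-55, 44), (-5, 798), (10, 16), (15, 19)]
upper median -54.60103168282244 reach 71.06347554176409
```

carry_out:
  deltas:
    - {"twist": [0, 0, 0], "travel": [0, 0.1, 0.02], "gripper": 1}
    - {"twist": [0, 0, 0], "travel": [0, 0.18, 0.04], "gripper": 1}

```text
time: 25.8
ee_pos: [610.7, 6.9, 102.8]
ee_rot: [-0.001, 0.636, 0.772, -0.004]
wrist_force: [-13.1, -1.9, 11.7]
gripper_width: 0.001
```

carry_out:
  deltas:
    - {"twist": [0, 0, 0], "travel": [0, -0.15, -0.04], "gripper": 1}
    - {"twist": [0, 0, 0], "travel": [0, -0.4, -0.1], "gripper": 1}
    - {"twist": [0, 0, 0], "travel": [0, -0.8, -0.2], "gripper": 1}
    - {"twist": [0, 0, 0], "travel": [0, -1.2, -0.2], "gripper": 1}

```text
time: 26.3
ee_pos: [598.8, 4.5, 104.9]
ee_rot: [-0.001, 0.636, 0.772, -0.004]
wrist_force: [-0.7, 0.0, -0.7]
gripper_width: -0.004
```

Run:
```python
from h import *
rel([]);st();spokes(robot.camera("wrist"))
```

```text
t 26.3 pos [598.8   4.5 104.9] yaw 101.05 z [-0.007 -0.004 -1.   ] F [-0.7  0.  -0.7] w -0.004 j [ 0.43  0.73 -0.82  1.72  0.63  0.98  1.13]
fix pos rel axle [-4.5  0.  19.9] Ffix [-0.7  0.2 -0.7]
spoke angle histogram(deg from up toward +x): [(-70, 293), (-65, 1063), (-60, 126), (-20, 145), (-15, 523)]
upper median -13.954421231711603 reach 71.41415379869406
```

carry_out:
  deltas:
    - {"twist": [0, 0, 0], "travel": [0, 0, -2], "gripper": 1}
    - {"twist": [0, 0, 0], "travel": [0, -1, -6], "gripper": 1}
    - {"twist": [0, 0, 0], "travel": [0, -4, -11], "gripper": 1}
    - {"twist": [0, 0, 0], "travel": [0, -8, -14], "gripper": 1}
    - {"twist": [0, 0, 0], "travel": [0, -10, -15], "gripper": 1}

```text
time: 26.98
ee_pos: [500.5, -14.1, 258.4]
ee_rot: [0.0, 0.636, 0.772, -0.004]
wrist_force: [0.5, -1.0, 0.1]
gripper_width: -0.003
```

carry_out:
  deltas:
    - {"twist": [0, 0, 0], "travel": [0, 0, 0], "gripper": 1}
    - {"twist": [0, 0, 0], "travel": [0, 0, 0], "gripper": 1}
    - {"twist": [0, 0, 0], "travel": [0, 0, 0], "gripper": 1}

```text
time: 27.35
ee_pos: [500.9, -13.8, 258.2]
ee_rot: [-0.0, 0.635, 0.772, -0.003]
wrist_force: [0.6, -0.1, 0.1]
gripper_width: 0.001
```

Run:
```python
from h import *
rel([]);c=robot.camera("wrist");cv2.imwrite("pics/w9.png",c["frame"][:,:,::-1])
P,m=pts(c,0,300,120,450);F=fix(P).reshape(P.shape)
k=F[(F[...,2]>75)&(F[...,2]<95)&(abs(F[...,1])<20)&(abs(F[...,0]+60)<25)];print("lug",k.mean(0),cv2.minAreaRect(k[:,:2].astype(np.float32)))
b=F[(F[...,2]>8)&(F[...,2]<30)&(abs(F[...,1])<30)&(abs(F[...,0]+60)<20)];print("bed pts in mouth",len(b))
s=robot.camera("scene");cv2.imwrite("pics/s9.png",s["frame"][:,:,::-1])
```

```text
t 27.35 pos [500.9 -13.8 258.2] yaw 101.09 z [-0.005 -0.005 -1.   ] F [ 0.6 -0.1  0.1] w 0.001 j [ 0.67  0.41 -1.    1.82  0.38  1.13  1.3 ]
lug [-6.08862370e+01 -2.41302312e-02  8.22531071e+01] ((-60.50096893310547, 0.26547908782958984), (21.63702964782715, 29.64509391784668), 89.54866027832031)
bed pts in mouth 0
```

View pics/s9.png

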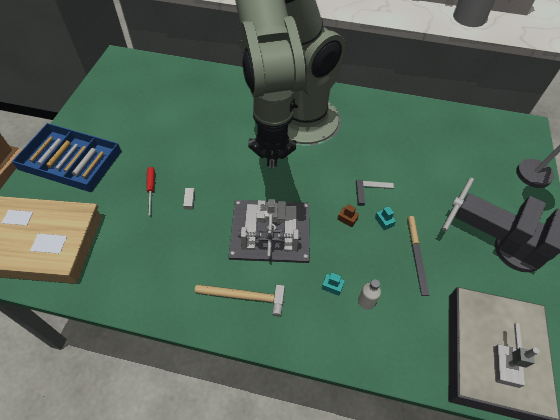

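The scene view shows the block held between the jaws at about (272,212). The screwdriver, offcut, hammer, oil, file and square are where they were, and the gripper is clear at (270,150). I'm handing the job in.

Run:
```python
from station import robot
print(robot.finish_job())
```

```text
the job is handed in; nothing more can be done
None
```

The aluminium block stands on the bed between the closed jaws, let go and clamped, and I handed the job in at 27.4 s. I gripped it by the lug, set it down on the seat, and drew the jaws in with two strokes on the upper spoke. I also gave one short extra push to test how tight it was.

**Last checks:**
- **Position:** the block is about 0.5 mm from the seat and square to within 0.5°. It stands level, and no bed shows between it and the jaws.
- **Tightness:** the push on the spoke was about 4–6 N while it ran free. It climbed to 18 N, the highest in any reading, against a limit of 30 N.
- **Bystanders:** in the last pictures the other things look to be where they were. The gripper is clear.

**What disagreed or stayed uncertain:**
- **Fingertips:** the tips of the shut fingers turned out to be about 30 mm above the reported TCP. My first two tries passed over the spoke without touching it, and lower ones worked.
- **Spring-back:** the spoke eased back about 3° each time I let go. On the test push it stayed nearly still up to about 10 N, so I judge the clamp still firm, but I could not measure the jaw force directly.

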